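Cover the bowl and snap its rim clip shut with the pliers

ROBOT

A 7-joint arm with a two-finger parallel gripper is mounted at the origin on the work surface. World frame = base frame: x ahead of the robot, y to its left, z up, the work surface at z = 0. Lengths are in mm, angles in degrees, forces in N, time in s.
With the tool pointing down it reaches from about 425 to 875 mm from the base axis. Payload 4.7 kg.
Tool frame: the origin (TCP) lies at the very end of the fingers, on their centre line; the grasp point (between the pads) lies 19 mm behind it (r.tcp_to_grasp is the distance from the TCP to the grasp point, in mm); x points along the fingers, y is the direction in which the jaws open and shut, and the axes are right-handed (so a half turn about x gives the same grasp; the last joint's range is limited). The gripper opens to 85 mm and grips with 20 to 120 N. Pads are 22 mm wide; open, the fingers measure 114 mm over their backs; the gripper's body (76 mm by 85 mm) begins 54 mm behind the grasp point. The pads swing forward as they close: fully open they stand 13 mm farther back than shut.
Start: joints at [68.188, 18.392, -4.016, 83.108, 1.295, 78.541, -3.26], TCP at [249.988, -600.026, 231.349] pointing down, gripper open.
Joint ranges: [-163.93, 163.93], [-17.29, 119.83], [-79.2, 71.16], [3.27, 140.29], [-89.18, 269.18], [5.43, 117.66], [-154.24, 154.24]. Speed limits (degrees/s): [147.25, 147.25, 180, 180, 180, 180, 180].

INTERFACE

Orientations are given as [roll, pitch, yaw] about the fixed x, y, z axes, in that order (R = Rz(yaw) Ry(pitch) Rx(roll)).
In Python, from workcell import r, cams gives the robot as it stands. The module is installed in compiled form; this text tells all that it offers.
- The arm moves only by the tool carry_out, never from a script. Its argument "increments" is a list of rows, each an object with "dr": the turn, a rotation vector about the tool's x, y, z in rad, a list of three; "xyz": the shift along the tool's x, y, z in mm, a list of three; "fingers": the closure in counts, from 0 (fully open) to 255 (shut). In form: [{"dr": [wx, wy, wz], "xyz": [x, y, z], "fingers": fingers}, ...]. A call has 1 to 12 rows; each row shifts and turns the commanded pose from where the row before left it, along the tool's axes as they then stand; what a row does not reach is not made up. A row lasts 1/8 s, in which the tool goes at most 62.5 mm and 10.7 degrees, less where a joint would pass 70% of its speed; a pose out of reach is approached as far as the arm can. A call is refused whole if a number of a shift passes 62.5 or a number of a turn 0.188, either way. A call with a gripper value outside its range is refused whole. The fingers move at their own pace and stop on an object; "grip_force" is the grip in N (left out, the last holds). Time passes only in rows, so rows that do not move let the fingers close. It gives the time, the measured TCP pose, the force and the opening at its end, in the units of the state.
- r.state(): the state, without advancing time (a new reading comes with each control period).
- cams.get_image(name): name is "scene" or "top"; returns a dict with "frame" (384x512x3 uint8, red, green, blue), "fx", "fy", "cx", "cy" (pixels), "dist_coeffs" ([k1, k2, p1, p2, k3] as OpenCV has them; the pictures are not rectified), "R" (3x3) and "t" (3): a world point X has camera coordinates R X + t. Camera axes: x right, y down, z forward; pixel columns grow to the right and rows downward; lengths in mm; the calibration is good to about 2 mm. A picture is of the moment at which its call begins. There is no depth.
- r.job_done(): hands the job in, once; it reports no verdict.
The state is a dict: "t": time; "joints": joint angles; "qd": joint speeds; "joint_efforts": joint torques, N m; "eef_pos": TCP position; "orientation": TCP orientation; "wrist_force": force on the tool from outside, world axes, zero at the start; "moment": the same for the moment, N m; "opening": finger opening in mm.
Only numpy, scipy, OpenCV 4.12 (cv2) and the standard library are available. Lean on these libraries where they do the work, as an engineer would, in place of code of your own. Each camera call takes 0.05 s, during which the arm holds its last target.

TASK

Cover the nut bowl with the pot lid so that it sits fully home with its tongue between the two upright ears of the clip on the bowl's rim, then take the sprung pliers and squeeze both ears together between the jaws until they click shut on the tongue. Never press the ears with the gripper itself. Finally lay the pliers down gently, flat on the plank, let go of everything, and leave the mortar, the sieve and the spoon where they are.

Things in the scene. Friction and masses are not known exactly. Their poses are not given: they have to be found in the camera images.
- bowl: White plastic bowl, fixed to the plank: rim 152 mm outside, about 144 mm inside, 50 mm high, nuts inside. Origin: centre of its underside, z up. Its -x axis points to the clip on its rim (roughly towards the robot, up to 1 rad to either side): a steel ledge 50 mm wide, top 44 mm above the plank, out to 108 mm from the bowl's axis, carries two upright ears.
- bowl_rim (a point): Centre of the bowl's mouth, 50 mm above the plank, axes as the bowl.
- ear_l_mid (a point): Point on the outer face of the clip's ear on the bowl's +y side, 66 mm above the plank, 95 mm from the bowl's axis. Each ear is an upright steel plate, 86 to 104 mm from the axis, 4 mm thick, from 44.5 to 84.5 mm above the plank. Over their outer faces the ears measure 26 mm open, 18 mm shut (18 and 10 mm between inner faces).
- ear_r_mid (a point): The same point on the outer face of the ear on the bowl's -y side.
- ear_l (a joint): Travel of the +y ear towards the other, m: 0 open (as at the start), 0.004 shut. Over-centre snap: resists with about 8 N at first, passes its dead point at 0.0022 and then clicks to 0.004 and stays.
- ear_r (a joint): The same for the -y ear.
- lid: Stainless pot lid, loose, 0.15 to 0.3 kg. Origin: centre of its underside, z up. A tapered step under it (130 mm across, 8 mm deep) fits in the bowl's mouth; its rim (160 mm across) rests on the bowl's rim: seated, the origin is 42 mm above the plank. Dome to 23 mm; on it a black bar handle, 60 mm along the lid's x, 16 mm thick along y, from the dome to 52 mm above the origin.
- lid_tongue (a point): Point in the flat steel tongue that sticks out of the lid's rim on the lid's -x side to 108 mm from its axis, 6 mm thick along y, 8 to 16 mm above the lid's origin. The point is 95 mm from the axis, 12 mm above the origin; with the lid in place it lies between the ears.
- pliers: Hinged pliers, loose, lying flat, 0.1 to 0.19 kg, 20 mm thick, balanced about 45 mm behind the pivot. This is the half with the left jaw and right handle. Origin: on the pivot, at the underside; z up; x is the middle line towards the jaws when fully open (it turns by half of joint pliers_arm when squeezed). Jaws reach 62 mm ahead of the pivot, handles 97 mm behind.
- pliers_arm (a joint): Closing angle of the pliers, rad: 0 sprung fully open, 0.56 jaws parallel 18 mm apart (just the width of the shut clip), 0.60 stop. A spring pushes them open: about 13 N at each handle when open, 16 N when closed (about 22 N on the way with the clip between the jaws).
- jaw_l (a point): Inner face of the left jaw at the middle of its working length, 48 mm from the pivot, mid-height (10 mm above the underside). Fully open, the inner faces are 44 mm apart here, 38 mm apart at 38 mm from the pivot and about 28 mm at their heel, 18 mm from the pivot.
- jaw_r (a point): The same on the right jaw.
- handle_l (a point): Outer face of the left handle where it is best gripped, 60 mm from the pivot, mid-height. The handles measure 62 mm over their outer faces here when fully open, 30 mm when closed; 20 mm tall.
- handle_r (a point): The same on the right handle.
- mortar: Bystander: wooden mortar, 86 mm diameter, 85 mm high, with a pestle sticking up to 145 mm. Origin: centre of the underside.
- sieve: Bystander: grey plastic sieve, 118 mm diameter, 45 mm high, with a 100 mm handle towards its +x. Origin: centre of the underside.
- spoon: Bystander: grey silicone spoon, 170 mm long, lying along its x, roughly crosswise between the robot and the bowl, less than 35 mm high. Origin: under it, near the middle of its length.
Not all that is in view belongs to the job. What is shaped like the pliers but blue or red is not meant.

How it is judged (in metres and radians):
On the way, in this order (a step that is already met when the one before it is completed fails the run):
1. the lid sits home on the bowl with its tongue between the open ears (horizontal distance between lid and bowl below 0.009 m and height (world z) of lid between 0.039 and 0.0445 m and angle between lid's own z axis and vertical below 0.06 rad and y of lid_tongue in the frame of bowl between -0.008 and 0.008 m and x of lid_tongue in the frame of bowl below -0.08 m and value of joint each of ear_l, ear_r below 0.0015 m), for 0.2 s.
2. the pliers' jaws squeeze both ears shut at the same time (value of joint each of ear_l, ear_r above 0.0032 m and contact force between pliers and ear_l above 0.5 N and contact force between pliers and ear_r above 0.5 N), for 0.05 s.
At the end, for the whole second after the job is handed in: Lid seated on the bowl (within 9 mm of centre, tilt under 0.06 rad, height within 3 mm), tongue within 6 mm of the clip's middle, both ears shut (joints above 3.2 mm), pliers flat on the plank (underside within 6 mm, tilt under 0.1 rad), lid and pliers at rest (horizontal distance between lid and bowl below 0.009 m and height (world z) of lid between 0.039 and 0.0445 m and angle between lid's own z axis and vertical below 0.06 rad and y of lid_tongue in the frame of bowl between -0.006 and 0.006 m and x of lid_tongue in the frame of bowl below -0.08 m and value of joint each of ear_l, ear_r above 0.0032 m and height (world z) of pliers between -0.006 and 0.006 m and angle between pliers's own z axis and vertical below 0.1 rad and linear speed of each of pliers, lid below 0.02 m/s); the robot touches nothing.
It fails at once if the gripper or arm itself presses an ear of the clip (contact force between any of the fingers, the arm and ear_l above 1.5 N or contact force between any of the fingers, the arm and ear_r above 1.5 N).
It fails at once if the mortar, the sieve or the spoon is shifted by more than 25 mm, or the mortar tipped (distance of any of mortar, sieve, spoon from where it was at the start of the episode above 0.025 m or angle between mortar's own z axis and vertical above 0.3 rad).
It fails at once if the pliers hit the plank hard (dropped from more than about 6 cm) (height (world z) of pliers below 0.03 m and linear speed of pliers above 0.8 m/s).
It also fails if it takes over 72 s, if anything falls off the work surface, if the arm or the gripper's body presses on something with over 40 N, if the wrist force passes 120 N, or if a joint passes its speed limit or range.

## Working session

There is one attempt and no reset: what is moved stays moved. The work goes in short steps, Python scripts to look and compute and a tool call to move; the robot and the scene stay as the last step left them, time stands still between calls to the robot, and variables do not carry over. Pictures are saved under pics/ and viewed, and the job is handed in when it is done.

Besides the shell and the picture viewer there is one more tool, called after "Emit:" as a command line: name --argument value ..., lists and objects as JSON in quotes. carry_out: Moves the arm, as the interface text tells. Its arguments: {"type":"object","properties":{"increments":{"type":"array"},"grip_force":{"type":"number"}},"required":["increments"]}

```bash
mkdir -p pics; ls; python3 - <<'E'
from workcell import r,cams
import cv2
s=r.state();print(s)
for n in("scene","top"):
    d=cams.get_image(n);cv2.imwrite(f"pics/{n}0.png",cv2.resize(d["frame"][:,:,::-1],None,fx=1.5,fy=1.5,interpolation=cv2.INTER_CUBIC))
    print(n,{k:v for k,v in d.items() if k!="frame"})
E
```

```text
pics
{'t': 0.0, 'joints': array([68.18659428, 18.44026049, -4.01608015, 83.17592946,  1.29426983,
       78.54319817, -3.26157548]), 'qd': array([ 0.10889568, -0.0594082 ,  0.04758617,  0.02631531, -0.07271206,
        0.11070084,  0.0141296 ]), 'joint_efforts': array([ 7.88947782e-04, -4.93570840e+01, -3.81861767e-01, -3.14333653e+01,
        1.28723899e-02,  1.12190901e-02,  9.16374347e-06]), 'eef_pos': array([ 249.76081295, -599.49075107,  230.20099034]), 'orientation': array([-87.46616769,  89.8857113 , 115.15580995]), 'wrist_force': array([-0.53900475,  0.00595583, -0.63567889]), 'moment': array([-0.04935327, -0.05457822,  0.02078583]), 'opening': 85.21915890399535}
scene {'fx': 470.1502500320651, 'fy': 470.1502500320651, 'cx': 259.99847072203926, 'cy': 190.7571302232629, 'dist_coeffs': array([-0.1278492,  0.       ,  0.       ,  0.       ,  0.       ]), 'R': array([[-0.50988193,  0.86020956,  0.00774077],
       [ 0.72103225,  0.43225891, -0.54153921],
       [-0.46918323, -0.27053972, -0.84063985]]), 't': array([ 280.42510573, -303.89643767, 1707.23030427])}
top {'fx': 423.50347818341083, 'fy': 423.50347818341083, 'cx': 245.73093903625255, 'cy': 190.64182016088273, 'dist_coeffs': array([-0.10464202,  0.        ,  0.        ,  0.        ,  0.        ]), 'R': array([[-0.00827767, -0.9999521 , -0.0052235 ],
       [-0.99253862,  0.00885156, -0.12160893],
       [ 0.12164934,  0.00417789, -0.99256435]]), 't': array([ -44.30139124,  517.72406415, 1161.46669293])}
```

View pics/scene0.png

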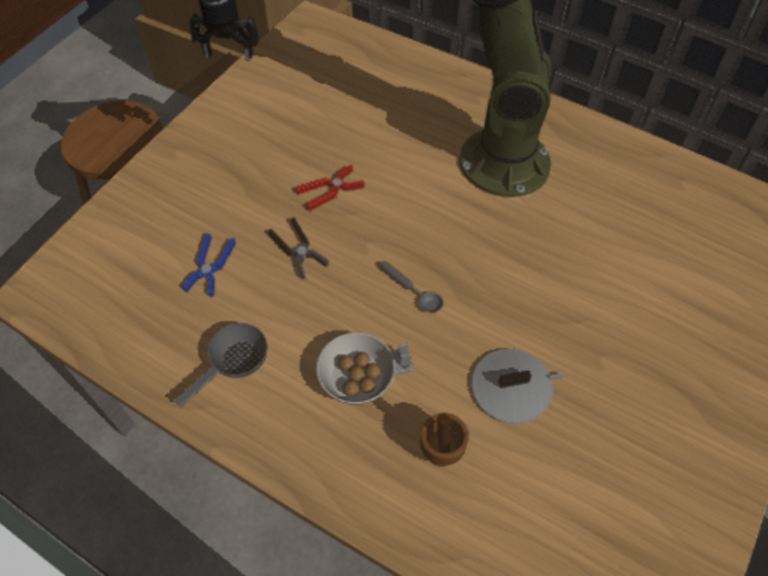

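View pics/top0.png

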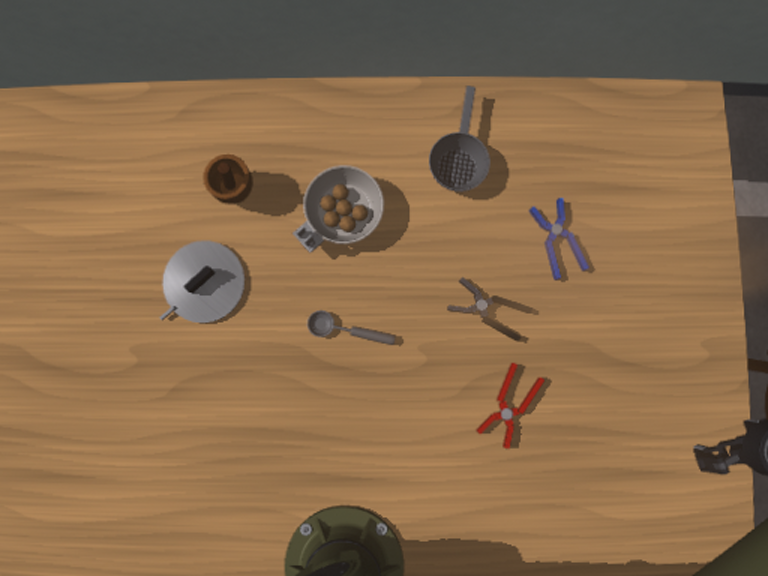

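Top view (1.5x): bowl (343,205) with the clip at (308,236), lid (204,282) with its tongue at (168,314), and grey pliers with the pivot at (482,305) and the shorter jaws to the left. I'll enlarge crops.

```bash
cat > h.py <<'E'
import numpy as np, cv2
from workcell import r,cams
def img(n): return cams.get_image(n)
def ray(d,u,v):
    K=np.array([[d["fx"],0,d["cx"]],[0,d["fy"],d["cy"]],[0,0,1]])
    p=cv2.undistortPoints(np.array([[[u,v]]],float),K,d["dist_coeffs"])[0,0]
    R=d["R"];c=-R.T@d["t"];return c,R.T@np.array([p[0],p[1],1])
def at(d,u,v,z):
    c,w=ray(d,u,v);return c+w*(z-c[2])/w[2]
def proj(d,P):
    K=np.array([[d["fx"],0,d["cx"]],[0,d["fy"],d["cy"]],[0,0,1]])
    return cv2.projectPoints(np.array(P,float).reshape(-1,3),cv2.Rodrigues(d["R"])[0],d["t"],K,d["dist_coeffs"])[0][:,0]
def tri(d1,p1,d2,p2):
    A=[];b=[]
    for d,p in((d1,p1),(d2,p2)):
        c,w=ray(d,*p);w/=np.linalg.norm(w);M=np.eye(3)-np.outer(w,w);A.append(M);b.append(M@c)
    A=np.vstack(A);b=np.hstack(b);x,res,_,_=np.linalg.lstsq(A,b,rcond=None);return x,np.sqrt(res/2)
def crop(d,u0,v0,w,h,f,name,pts=[]):
    im=d["frame"][v0:v0+h,u0:u0+w,::-1]
    im=cv2.resize(im,None,fx=f,fy=f,interpolation=cv2.INTER_CUBIC)
    for p in pts: cv2.circle(im,(int(round((p[0]-u0+.5)*f)),int(round((p[1]-v0+.5)*f))),2,(0,255,0),-1)
    for i in range(0,w,10):
        cv2.line(im,(i*f,0),(i*f,6 if i%50 else 14),(0,255,255),1)
    for i in range(0,h,10):
        cv2.line(im,(0,i*f),(6 if i%50 else 14,i*f),(0,255,255),1)
    cv2.imwrite("pics/"+name+".png",im)
E
python3 - <<'E'
from h import *
t=img("top");s=img("scene")
crop(t,100,105,170,115,4,"t_lb")
crop(t,290,180,80,55,8,"t_p")
crop(s,200,215,180,70,4,"s_lb")
crop(s,170,140,70,55,8,"s_p")
E
```

```text
(no output)
```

View pics/t_lb.png

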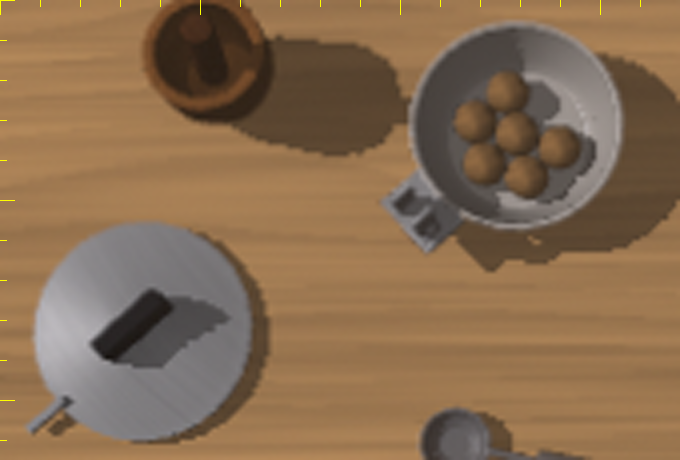

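View pics/t_p.png

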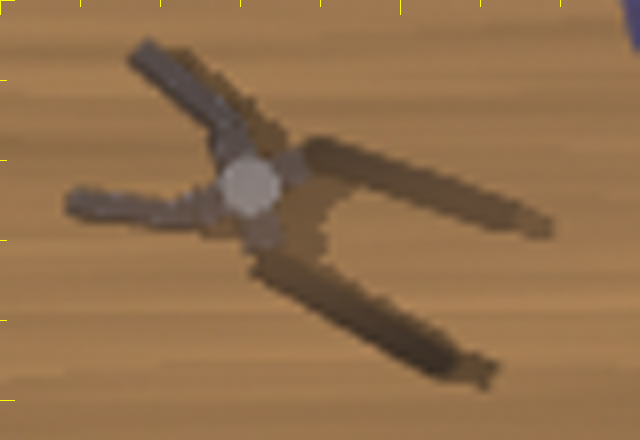

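View pics/s_lb.png

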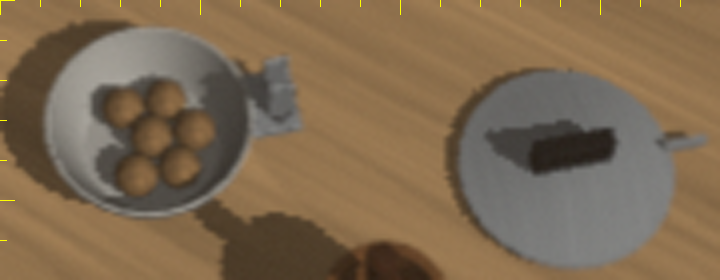

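View pics/s_p.png

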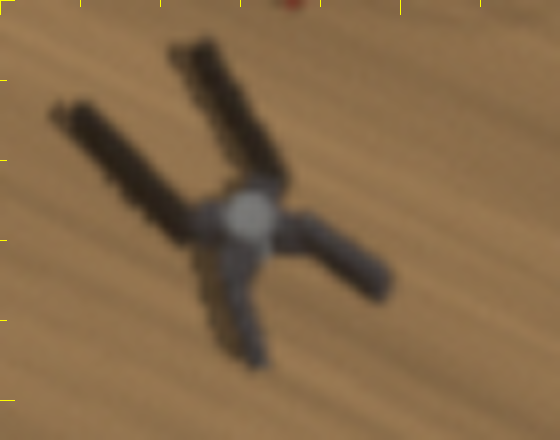

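```bash
cat >> h.py <<'E'
def uv(x,y,u0,v0,f): return ((x+.5)/f-.5+u0,(y+.5)/f-.5+v0)
E
python3 - <<'E'
from h import *
np.set_printoptions(precision=1,suppress=True)
t=img("top");s=img("scene")
from scipy.optimize import least_squares
# circle extents fit: bbox of projected circle
def fitc(z,rad,boxes):
    a=np.linspace(0,2*np.pi,400)
    def f(p):
        P=np.c_[p[0]+rad*np.cos(a),p[1]+rad*np.sin(a),0*a+z];o=[]
        for d,b in boxes:
            q=proj(d,P);o+=list(np.r_[q.min(0),q.max(0)]-b)
        return o
    s_=least_squares(f,[600,0]);return s_.x,np.array(s_.fun)
T=(100,105,4);S=(200,215,4)
def bb(x0,y0,x1,y1,o):return np.r_[uv(x0,y0,*o),uv(x1,y1,*o)]
b1=bb(410,21,623,229,T);b2=bb(44,26,252,216,S)
print("bowl",*[fitc(50,76,x) for x in([(t,b1)],[(s,b2)],[(t,b1),(s,b2)])])
l1=bb(34,221,252,442,T);l2=bb(457,69,676,268,S)
for z in(8,10):print("lid",z,*[fitc(z,80,x) for x in([(t,l1)],[(s,l2)],[(t,l1),(s,l2)])])
print("tongue tip",at(t,*uv(32,430,*T),14),at(s,*uv(705,140,*S),14))
print("handle top", tri(t,uv(131,322,*T),s,uv(572,150,*S)))
print("handle ends",at(t,*uv(97,345,*T),52),at(t,*uv(162,293,*T),52))
P=(290,180,8);Q=(170,140,8)
print("pivot",tri(t,uv(251,186,*P),s,uv(249,215,*Q)))
for z in(20,24,28):print(at(t,*uv(251,186,*P),z),at(s,*uv(249,215,*Q),z))
for n,a,b in(("jawA",(145,50),(382,290)),("jawB",(75,203),(257,360)),("hA",(545,226),(72,106)),("hB",(490,372),(190,50))):
    print(n,at(t,*uv(*a,*P),18),at(s,*uv(*b,*Q),18))
print("ledge corners",at(t,*uv(383,202,*T),44),at(t,*uv(430,251,*T),44))
print("ears",at(t,*uv(408,200,*T),84),at(t,*uv(430,222,*T),84))
E
```

```text
bowl (array([672.1,  -2.1]), array([-0.3, -0.2,  0.3,  0.2])) (array([674.9,  -4.5]), array([-0.4, -0. ,  0.4,  0. ])) (array([673.5,  -3.3]), array([ 0.2, -0.7,  0.7, -0.3,  0.2, -0.2,  1. , -0.2]))
lid 8 (array([532.9, 271.8]), array([ 0.1,  0.3, -0.1, -0.3])) (array([533.4, 268.8]), array([ 0.4,  0.2, -0.4, -0.1])) (array([533.1, 270.3]), array([ 0.6,  0.2,  0.4, -0.4,  0.9,  0.3,  0.1,  0. ]))
lid 10 (array([532.6, 271.2]), array([ 0.1,  0.2, -0.1, -0.2])) (array([534.4, 268.9]), array([ 0.3,  0.1, -0.3, -0.1])) (array([533.4, 270.1]), array([ 0.5, -0. ,  0.3, -0.5,  0.8,  0. ,  0.2, -0.2]))
tongue tip [460.7 349.4  14. ] [464.9 349.6  14. ]
handle top (array([535.5, 270.1,  40.2]), array([1.5]))
handle ends [517.2 292.   52. ] [553.5 246.6  52. ]
pivot (array([ 482.9, -264. ,   17.8]), array([1.6]))
[ 482.  -262.1   20. ] [ 484.7 -264.5   20. ]
[ 481.6 -261.4   24. ] [ 486.9 -262.5   24. ]
[ 481.3 -260.7   28. ] [ 489.  -260.5   28. ]
jawA [ 531.3 -225.8   18. ] [ 486.7 -198.    18. ]
jawB [ 476.7 -199.5   18. ] [ 540.7 -222.1   18. ]
hA [ 466.8 -367.6   18. ] [ 475.4 -361.3   18. ]
hB [ 415.1 -345.9   18. ] [ 425.7 -335.9   18. ]
ledge corners [618.1  92.6  44. ] [582.6  59.2  44. ]
ears [610.9  70.5  84. ] [595.5  55.4  84. ]
```

```bash
cat >> h.py <<'E'
from scipy.spatial.transform import Rotation as Ro
def pose():
    s=r.state();return np.array(s["eef_pos"]),Ro.from_euler("xyz",s["orientation"],degrees=True),s
def plan(tx,yaz,n=1):
    "shift (tool axes, now) and rotvec to reach tcp tx with x down and tool-y azimuth yaz deg"
    p,R,s=pose();a=np.radians(yaz);y=np.array([np.cos(a),np.sin(a),0]);x=np.array([0,0,-1.])
    Rt=Ro.from_matrix(np.c_[x,y,np.cross(x,y)])
    dv=(R.inv()*Rt).as_rotvec()
    M=R.as_matrix();print("t",s["t"],"tcp",p,"yaz",np.degrees(np.arctan2(M[1,1],M[0,1])),"open",s["opening"],"F",s["wrist_force"],"j1,7",s["joints"][[0,6]])
    print("  shift tool-now",R.inv().apply(np.array(tx)-p),"rotvec",dv,"deg",np.degrees(np.linalg.norm(dv)))
    print("  shift in target tool axes",Rt.inv().apply(np.array(tx)-p))
np.set_printoptions(precision=3,suppress=True)
E
python3 - <<'E'
from h import *
p,R,s=pose();print(R.as_matrix());plan([533,270,150],41)
plan([533,270,150],-139)
t=img("top")
print("mortar",at(t,*uv(205,55,100,105,4),85),"spoon",at(t,*uv(455,440,100,105,4),10),at(t,400/1.5,340/1.5,10),"sieve",at(t,460/1.5,162/1.5,45))
E
```

```text
[[-0.     0.385 -0.923]
 [ 0.001 -0.923 -0.385]
 [-1.    -0.001  0.   ]]
t 0.3 tcp [ 249.923 -599.856  230.967] yaz -67.37867678295218 open 84.94787409726793 F [-0.152  0.445 -0.509] j1,7 [68.188 -3.261]
  shift tool-now [  81.352 -694.005 -595.883] rotvec [-1.892 -0.001  0.   ] deg 108.37867969761776
  shift in target tool axes [  80.967  784.318 -470.773]
t 0.3 tcp [ 249.923 -599.856  230.967] yaz -67.37867678295218 open 84.94787409726793 F [-0.152  0.445 -0.509] j1,7 [68.188 -3.261]
  shift tool-now [  81.352 -694.005 -595.883] rotvec [1.25 0.   0.  ] deg 71.62133084493955
  shift in target tool axes [  80.967 -784.318  470.773]
mortar [715.088 212.496  85.   ] spoon [451.87   44.188  10.   ] [ 416.336 -107.273   10.   ] sieve [ 752.971 -225.604   45.   ]
```

Emit:
carry_out --increments '[{"dr":[-0.096,0,0],"xyz":[0,-3,-60],"fingers":0},{"dr":[-0.096,0,0],"xyz":[0,-3,-60],"fingers":0},{"dr":[-0.096,0,0],"xyz":[0,-3,-60],"fingers":0},{"dr":[-0.096,0,0],"xyz":[0,-3,-60],"fingers":0},{"dr":[-0.096,0,0],"xyz":[0,-3,-60],"fingers":0},{"dr":[-0.096,0,0],"xyz":[0,-3,-60],"fingers":0},{"dr":[-0.096,0,0],"xyz":[0,-3,-60],"fingers":0},{"dr":[-0.096,0,0],"xyz":[0,-3,-60],"fingers":0},{"dr":[-0.096,0,0],"xyz":[0,-3,-60],"fingers":0},{"dr":[-0.096,0,0],"xyz":[0,-3,-60],"fingers":0},{"dr":[-0.096,0,0],"xyz":[0,-3,-60],"fingers":0},{"dr":[-0.096,0,0],"xyz":[0,-3,-60],"fingers":0}]'

```text
t: 1.85
eef_pos: [634.2, -34.6, 231.3]
orientation: [81.7, 90.0, -9.5]
wrist_force: [0.3, -0.6, 0.3]
opening: 85.3
```

```bash
python3 - <<'E'
from h import *
plan([533,270,150],41)
E
```

```text
t 1.85 tcp [634.211 -34.592 231.268] yaz -1.20572980159511 open 85.26787655006012 F [ 0.329 -0.589  0.268] j1,7 [26.002 -7.858]
  shift tool-now [  81.213 -107.628 -302.399] rotvec [-0.737  0.    -0.   ] deg 42.20573537567622
  shift in target tool axes [  81.268  123.445 -296.279]
```

Emit:
carry_out --increments '[{"dr":[-0.123,0,0],"xyz":[10,0,-54.7],"fingers":0},{"dr":[-0.123,0,0],"xyz":[10,0,-54.7],"fingers":0},{"dr":[-0.123,0,0],"xyz":[10,0,-54.7],"fingers":0},{"dr":[-0.123,0,0],"xyz":[10,0,-54.7],"fingers":0},{"dr":[-0.123,0,0],"xyz":[10,0,-54.7],"fingers":0},{"dr":[-0.123,0,0],"xyz":[10,0,-54.7],"fingers":0},{"dr":[0,0,0],"xyz":[0,0,0],"fingers":0}]'

```text
t: 2.72
eef_pos: [539.7, 277.4, 171.0]
orientation: [-171.1, 89.8, 140.4]
wrist_force: [-0.5, 0.7, -0.4]
opening: 85.6
```

```bash
python3 - <<'E'
from h import *
plan([533.5,270,120],41)
t=img("top");s=img("scene")
crop(t,80,130,130,100,6,"t1");crop(s,280,200,110,90,7,"s1")
E
```

```text
t 2.725 tcp [539.674 277.425 170.997] yaz 41.50309473171269 open 85.55663248579428 F [-0.488  0.697 -0.409] j1,7 [7.697 0.272]
  shift tool-now [50.996 -9.52   1.622] rotvec [ 0.009 -0.003  0.   ] deg 0.5321815075509169
  shift in target tool axes [50.997 -9.531  1.553]
```

View pics/t1.png

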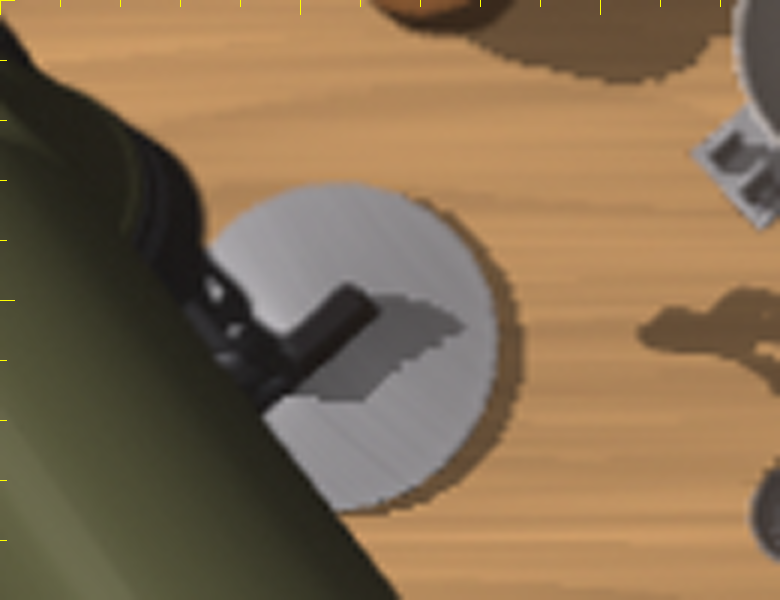

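View pics/s1.png

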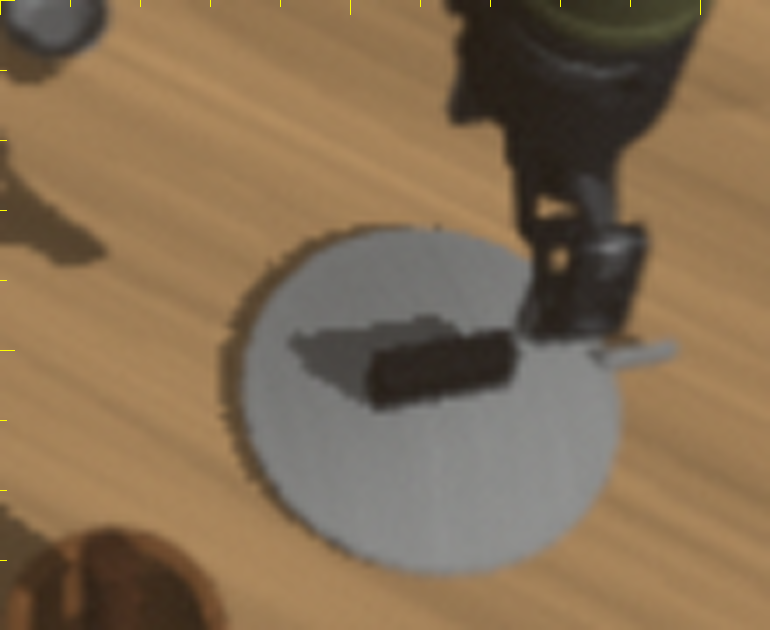

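Emit:
carry_out --increments '[{"dr":[0.009,-0.003,0],"xyz":[36,-5,1],"fingers":0},{"dr":[0,0,0],"xyz":[36,-4.5,0.6],"fingers":0},{"dr":[0,0,0],"xyz":[36,0,0],"fingers":0},{"dr":[0,0,0],"xyz":[32,0,0],"fingers":0},{"dr":[0,0,0],"xyz":[0,0,0],"fingers":150},{"dr":[0,0,0],"xyz":[0,0,0],"fingers":255},{"dr":[0,0,0],"xyz":[0,0,0],"fingers":255},{"dr":[0,0,0],"xyz":[0,0,0],"fingers":255},{"dr":[0,0,0],"xyz":[0,0,0],"fingers":255}]' --grip_force 50

```text
t: 3.95
eef_pos: [539.4, 264.6, 32.9]
orientation: [29.7, 89.7, -19.9]
wrist_force: [-0.4, -0.7, 6.6]
opening: 14.9
```

```bash
python3 - <<'E'
from h import *
plan([533.5,270,30],41)
E
```

```text
t 3.95 tcp [539.355 264.585  32.869] yaz 40.39371043792132 open 14.9091655031864 F [-0.419 -0.657  6.643] j1,7 [ 5.417 -4.68 ]
  shift tool-now [ 2.832 -0.958 -7.931] rotvec [-0.011  0.004 -0.002] deg 0.670805423324962
  shift in target tool axes [ 2.869 -0.867 -7.928]
```

Emit:
carry_out --increments '[{"dr":[0,0,0],"xyz":[-10,0,0],"fingers":255},{"dr":[0,0,0],"xyz":[-25,0,0],"fingers":255},{"dr":[0,0,0],"xyz":[-40,0,0],"fingers":255},{"dr":[0,0,0],"xyz":[-45,0,0],"fingers":255},{"dr":[0,0,0],"xyz":[0,0,0],"fingers":255},{"dr":[0,0,0],"xyz":[0,0,0],"fingers":255}]'

```text
t: 4.7
eef_pos: [537.2, 263.7, 150.3]
orientation: [-33.7, 89.8, -83.3]
wrist_force: [-0.2, -0.2, -3.2]
opening: 15.2
```

```bash
python3 - <<'E'
from h import *
plan([679,-9,153],44)
E
```

```text
t 4.7 tcp [537.167 263.742 150.325] yaz 40.3935072276341 open 15.196343190988232 F [-0.17  -0.21  -3.244] j1,7 [ 8.625 -0.263]
  shift tool-now [ -1.645 -68.73  299.642] rotvec [-0.063  0.003  0.002] deg 3.6121614996369225
  shift in target tool axes [ -2.675 -87.437 294.72 ]
```

Emit:
carry_out --increments '[{"dr":[-0.01,0,0],"xyz":[0,-9,35],"fingers":255},{"dr":[-0.01,0,0],"xyz":[0,-13,50],"fingers":255},{"dr":[-0.01,0,0],"xyz":[0,-13,50],"fingers":255},{"dr":[-0.01,0,0],"xyz":[0,-13,50],"fingers":255},{"dr":[-0.01,0,0],"xyz":[0,-13,50],"fingers":255},{"dr":[-0.013,0,0],"xyz":[0,-10,40],"fingers":255},{"dr":[0,0,0],"xyz":[0,-6,22],"fingers":255},{"dr":[0,0,0],"xyz":[0,0,0],"fingers":255},{"dr":[0,0,0],"xyz":[0,0,0],"fingers":255}]'

```text
t: 5.82
eef_pos: [678.4, -4.5, 151.7]
orientation: [9.5, 90.0, -36.3]
wrist_force: [-0.6, 0.9, -2.2]
opening: 14.8
```

```bash
python3 - <<'E'
from h import *
plan([679,-9,110],44)
t=img("top");s=img("scene")
crop(t,150,80,130,100,6,"t2");crop(s,190,180,120,100,6,"s2")
E
```

```text
t 5.825 tcp [678.398  -4.526 151.748] yaz 44.18714368623332 open 14.842680457798076 F [-0.632  0.94  -2.23 ] j1,7 [26.263 29.928]
  shift tool-now [41.75  -2.69   3.607] rotvec [ 0.003  0.001 -0.   ] deg 0.18942294013698144
  shift in target tool axes [41.748 -2.675  3.637]
```

View pics/t2.png

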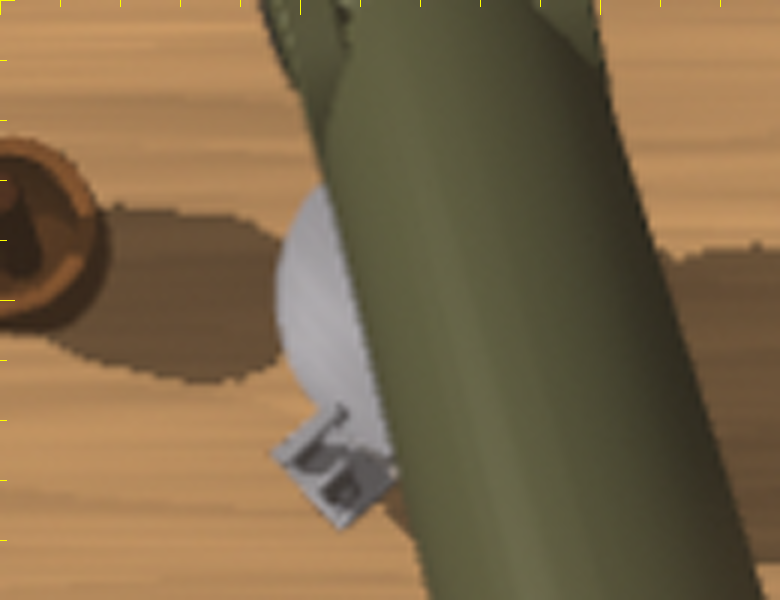

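View pics/s2.png

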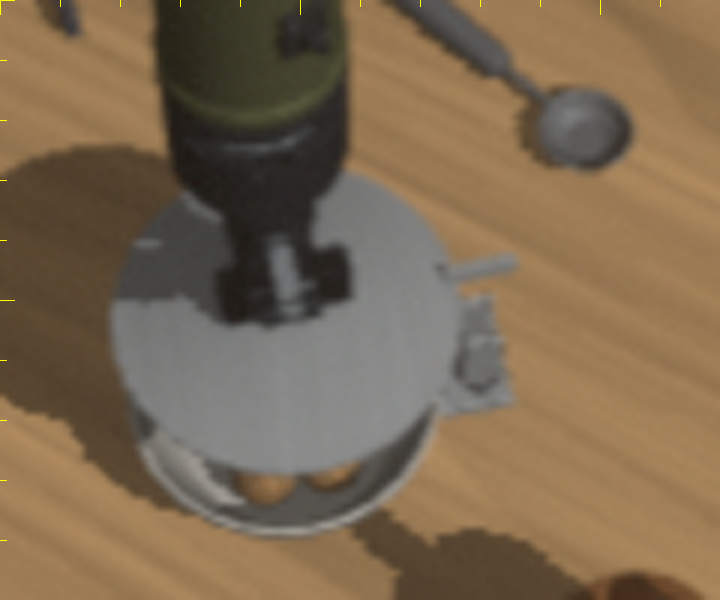

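```bash
python3 - <<'E'
from h import *
from scipy.optimize import least_squares
t=img("top");s=img("scene")
S=(190,180,6)
a=np.linspace(0,2*np.pi,720)
L=uv(110,315,*S)[0];B=uv(300,474,*S)[1];Rr=uv(463,315,*S)[0]
for z in(127,129):
    def f(p):
        q=proj(s,np.c_[p[0]+80*np.cos(a),p[1]+80*np.sin(a),0*a+z]);return [q[:,0].min()-L,q[:,1].max()-B,q[:,0].max()-Rr]
    o=least_squares(f,[670,0]);print(o.x,o.fun)
c=o.x
L2=uv(275,300,150,80,6)[0]
print("top left edge", proj(t,np.c_[c[0]+80*np.cos(a),c[1]+80*np.sin(a),0*a+128])[:,0].min(),L2)
tip=at(s,*uv(515,262,*S),132);print(tip,np.degrees(np.arctan2(*(tip[:2]-c)[::-1])),np.hypot(*(tip[:2]-c)))
p,R,_=pose();print("expected", p-8*R.as_matrix()[:,2])
E
```

```text
[672.972  -0.33 ] [ 0.179  0.012 -0.179]
[673.703   0.207] [ 0.129  0.009 -0.129]
top left edge 196.3290714655073 195.41666666666666
[598.614  77.029 132.   ] 134.34670039847896 107.42487558342114
expected [673.487   0.059 152.513]
```

Emit:
carry_out --increments '[{"dr":[0.003,0,0],"xyz":[10,-2,4.2],"fingers":255},{"dr":[0,0,0],"xyz":[15,0,0],"fingers":255},{"dr":[0,0,0],"xyz":[14,0,0],"fingers":255},{"dr":[0,0,0],"xyz":[0,0,0],"fingers":255},{"dr":[0,0,0],"xyz":[0,0,0],"fingers":255}]'

```text
t: 6.65
eef_pos: [681.2, -12.1, 113.2]
orientation: [1.9, 89.8, -44.3]
wrist_force: [0.7, -0.2, -2.4]
opening: 14.9
```

```bash
python3 - <<'E'
from h import *
plan([679,-9,75],44)
t=img("top");s=img("scene")
crop(t,180,130,60,50,12,"t3");crop(s,190,180,120,100,6,"s3");crop(s,250,210,50,45,12,"s3b")
E
```

```text
t 6.65 tcp [681.197 -12.09  113.236] yaz 43.8378762730713 open 14.92794658624822 F [ 0.73  -0.238 -2.446] j1,7 [26.241 29.358]
  shift tool-now [38.225  0.552 -3.862] rotvec [-0.003  0.003 -0.   ] deg 0.23240633408894748
  shift in target tool axes [38.236  0.566 -3.749]
```

View pics/t3.png

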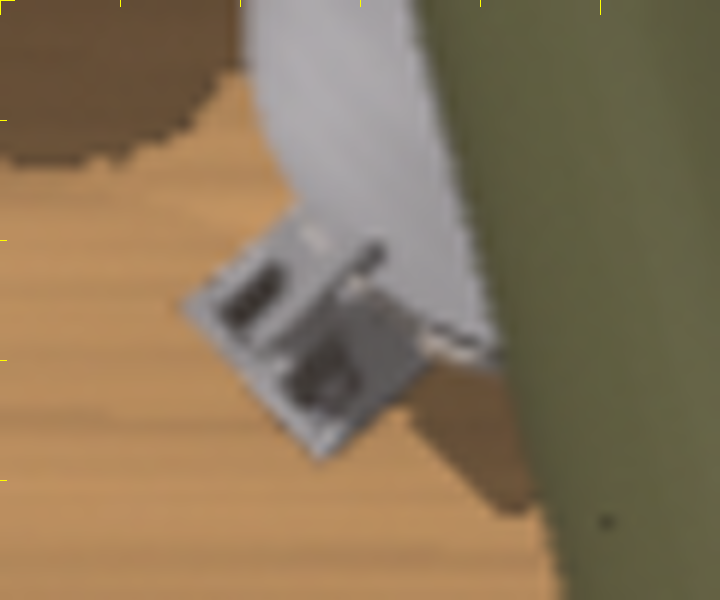

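View pics/s3b.png

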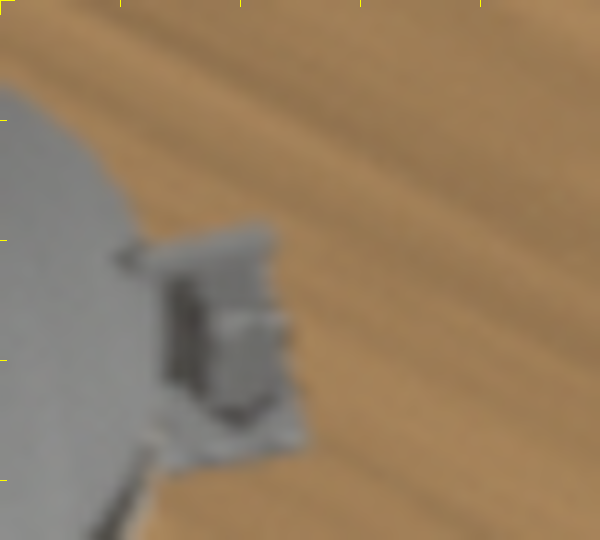

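```bash
cat >> h.py <<'E'
def fr(c,az): # frame with x axis azimuth az
    a=np.radians(az);return lambda P:np.c_[c[0]+P[:,0]*np.cos(a)-P[:,1]*np.sin(a),c[1]+P[:,0]*np.sin(a)+P[:,1]*np.cos(a),P[:,2]]
def ears(sh=0):
    o=[]
    for sg in(1,-1):
        for x in(-86,-104):
            for y in(9-sh,13-sh): o.append([x,sg*y,84.5])
    o+=[[-108,25,44],[-108,-25,44]]
    return np.array(o,float)
def tong(): return np.array([[x,y,16] for x in(-80,-108) for y in(-3,3)],float)
E
python3 - <<'E'
from h import *
t=img("top");s=img("scene")
p,R,_=pose();M=R.as_matrix()
lc=p-8*M[:,2];lc[2]=p[2]-32.9
T=tong();T[:,2]+=lc[2]
for d,n,o,c in((t,"t3m",(180,130,60,50,12),(672.1,-2.1)),(s,"s3m",(250,210,50,45,12),(674.9,-4.5))):
    crop(d,*o,n,list(proj(d,fr(c,-46)(ears())))+list(proj(d,fr(lc,-46)(T))))
a=cv2.imread("pics/t3m.png");b=cv2.imread("pics/s3m.png")
b=cv2.copyMakeBorder(b,0,60,0,0,cv2.BORDER_CONSTANT);c=np.hstack([a,b]);cv2.imwrite("pics/m3.png",cv2.resize(c,None,fx=.6,fy=.6))
E
```

```text
(no output)
```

View pics/m3.png

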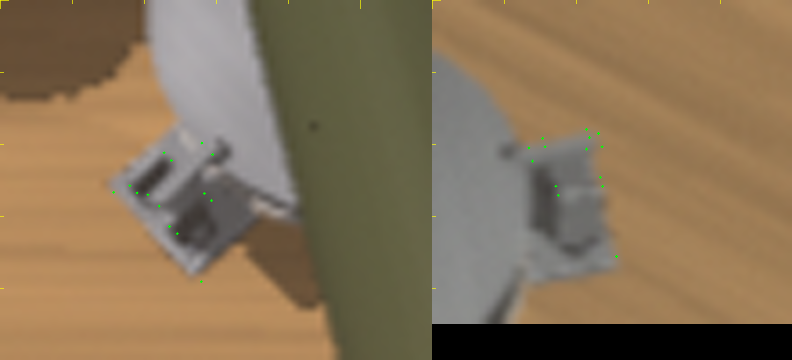

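Emit:
carry_out --increments '[{"dr":[0,0,0],"xyz":[10,0.3,-3.5],"fingers":255},{"dr":[0,0,0],"xyz":[10,0,0],"fingers":255},{"dr":[0,0,0],"xyz":[8,0,0],"fingers":255},{"dr":[0,0,0],"xyz":[6,0,0],"fingers":255},{"dr":[0,0,0],"xyz":[3,0,0],"fingers":255},{"dr":[0,0,0],"xyz":[0,0,0],"fingers":255},{"dr":[0,0,0],"xyz":[0,0,0],"fingers":255}]'

```text
t: 7.72
eef_pos: [679.2, -9.6, 76.6]
orientation: [4.2, 89.8, -41.9]
wrist_force: [0.4, -0.8, -1.9]
opening: 14.9
```

```bash
python3 - <<'E'
from h import *
plan([679,-9,75],44)
t=img("top");s=img("scene")
crop(t,180,130,60,50,12,"t4");crop(s,190,180,120,100,6,"s4")
E
```

```text
t 7.725 tcp [679.194  -9.575  76.569] yaz 43.833899537376986 open 14.854254545826075 F [ 0.444 -0.824 -1.869] j1,7 [25.726 28.26 ]
  shift tool-now [ 1.567  0.257 -0.555] rotvec [-0.003  0.004 -0.   ] deg 0.2609543909401052
  shift in target tool axes [ 1.569  0.259 -0.549]
```

View pics/t4.png

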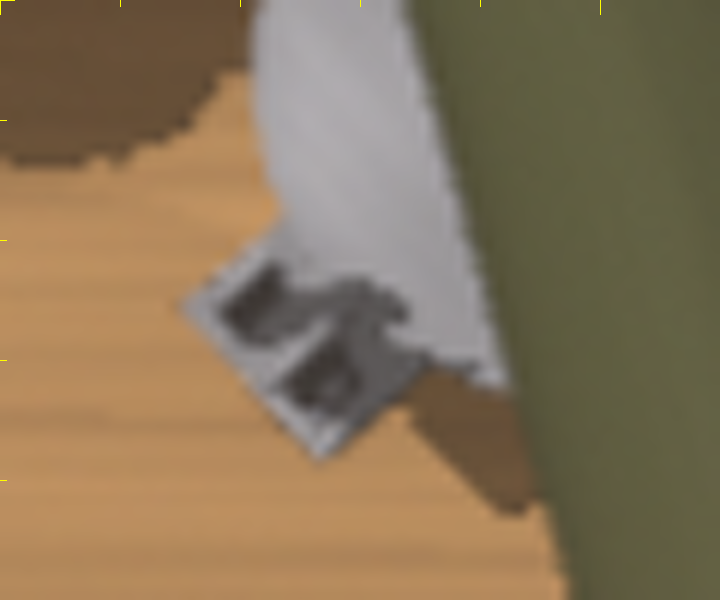

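View pics/s4.png

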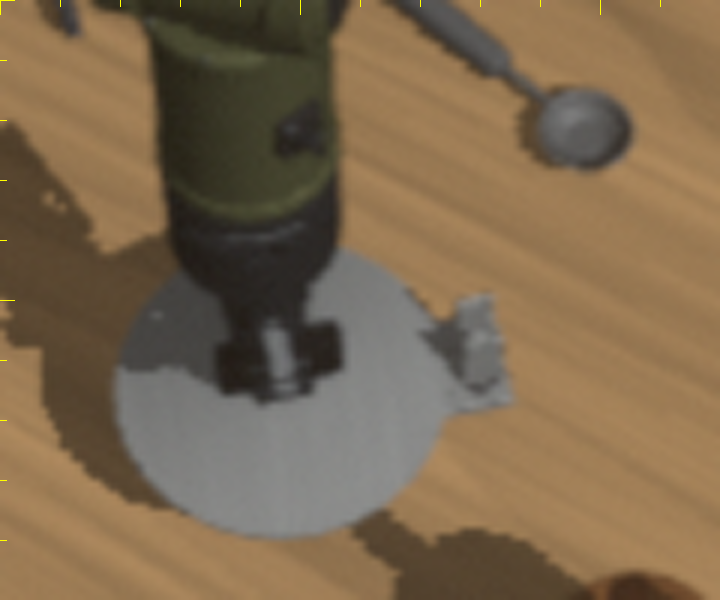

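Emit:
carry_out --increments '[{"dr":[0,0,0],"xyz":[2,0,0],"fingers":255},{"dr":[0,0,0],"xyz":[1,0,0],"fingers":255},{"dr":[0,0,0],"xyz":[0,0,0],"fingers":255},{"dr":[0,0,0],"xyz":[0,0,0],"fingers":255}]'

```text
t: 8.32
eef_pos: [679.3, -9.6, 74.9]
orientation: [2.1, 89.8, -44.1]
wrist_force: [-3.8, 0.0, 5.1]
opening: 15.1
```

Emit:
carry_out --increments '[{"dr":[0,0,0],"xyz":[0,0,0],"fingers":120},{"dr":[0,0,0],"xyz":[0,0,0],"fingers":0},{"dr":[0,0,0],"xyz":[0,0,0],"fingers":0},{"dr":[0,0,0],"xyz":[-20,0,0],"fingers":0},{"dr":[0,0,0],"xyz":[-40,0,0],"fingers":0},{"dr":[0,0,0],"xyz":[-40,0,0],"fingers":0},{"dr":[0,0,0],"xyz":[-20,0,0],"fingers":0}]'

```text
t: 9.2
eef_pos: [680.0, -8.8, 197.3]
orientation: [27.3, 89.6, -18.9]
wrist_force: [0.0, 0.5, -0.8]
opening: 85.4
```

```bash
python3 - <<'E'
from h import *
plan([458,-317,120],-24)
t=img("top");s=img("scene")
crop(t,180,130,60,50,12,"t5");crop(s,190,180,120,100,6,"s5")
E
```

```text
t 9.2 tcp [680.036  -8.844 197.3  ] yaz 43.84364402792848 open 85.42600639941395 F [ 0.029  0.466 -0.82 ] j1,7 [26.694 30.742]
  shift tool-now [  76.487 -373.855   67.952] rotvec [ 1.184  0.004 -0.007] deg 67.84416174089306
  shift in target tool axes [ 77.3   -77.502 371.824]
```

View pics/s5.png

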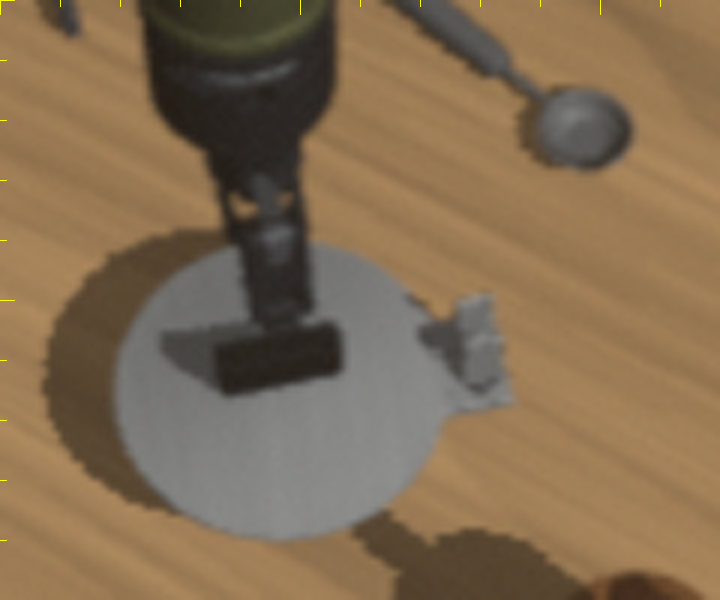

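Emit:
carry_out --increments '[{"dr":[0.148,0,0],"xyz":[5,-35,36.7],"fingers":0},{"dr":[0.148,0,0],"xyz":[5,-35,36.7],"fingers":0},{"dr":[0.148,0,0],"xyz":[5,-35,36.7],"fingers":0},{"dr":[0.148,0,0],"xyz":[5,-35,36.7],"fingers":0},{"dr":[0.148,0,0],"xyz":[5,-35,36.7],"fingers":0},{"dr":[0.148,0,0],"xyz":[5,-35,36.7],"fingers":0},{"dr":[0.148,0,0],"xyz":[5,-35,36.7],"fingers":0},{"dr":[0.148,0,0],"xyz":[5,-35,36.7],"fingers":0},{"dr":[0,0,0],"xyz":[0,0,0],"fingers":0},{"dr":[0,0,0],"xyz":[0,0,0],"fingers":0}]'

```text
t: 10.55
eef_pos: [490.0, -342.0, 152.5]
orientation: [71.9, 89.9, -42.1]
wrist_force: [0.3, 0.1, -0.1]
opening: 85.6
```

```bash
python3 - <<'E'
from h import *
plan([458,-317,120],-24)
t=img("top");s=img("scene")
crop(t,180,90,90,80,8,"t6");crop(s,160,130,90,65,8,"s6");crop(s,200,210,100,75,7,"s6b");crop(t,270,170,110,75,7,"t6b")
E
```

```text
t 10.55 tcp [ 490.016 -341.98   152.493] yaz -23.979073741204214 open 85.56318596010075 F [ 0.255  0.11  -0.132] j1,7 [50.994  3.457]
  shift tool-now [ 32.443 -39.443  -9.825] rotvec [ 0.     0.    -0.001] deg 0.07385722526011783
  shift in target tool axes [ 32.493 -39.408  -9.798]
```

View pics/t6.png

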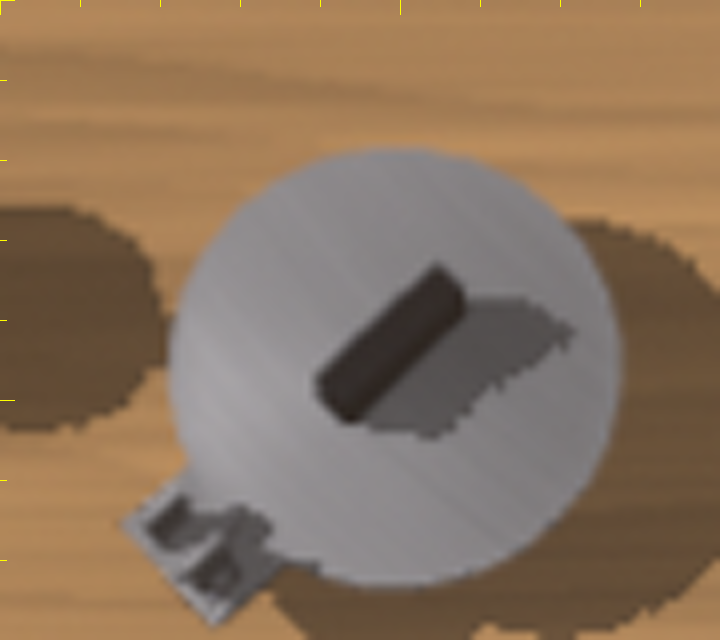

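View pics/s6b.png

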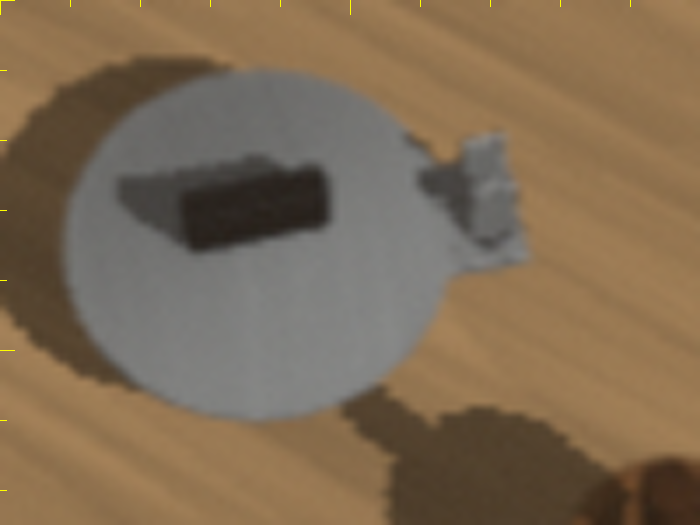

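View pics/s6.png

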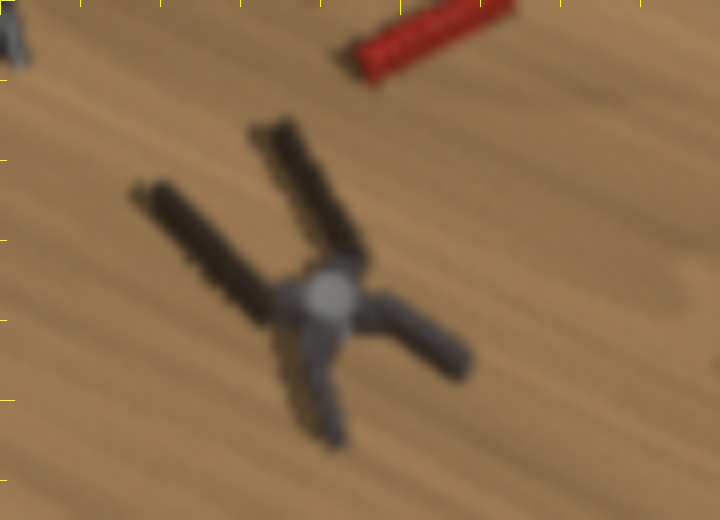

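View pics/t6b.png

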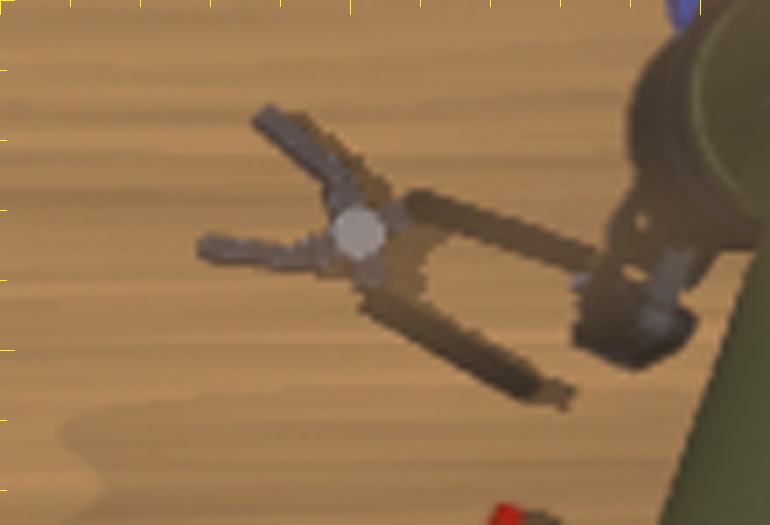

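```bash
python3 - <<'E'
from h import *
from scipy.optimize import least_squares
t=img("top");s=img("scene")
a=np.linspace(0,2*np.pi,720)
for n,d,o,b in(("top",t,(180,90,8),(167,147,623,589)),("scene",s,(200,210,7),(62,69,449,421))):
    B=np.r_[uv(b[0],b[1],*o),uv(b[2],b[3],*o)]
    for z in (51,53):
        def f(p):
            q=proj(d,np.c_[p[0]+80*np.cos(a),p[1]+80*np.sin(a),0*a+z]);return np.r_[q.min(0),q.max(0)]-B
        q=least_squares(f,[670,0]);print(n,z,q.x,q.fun)
def arr(yaw,c): 
    P=np.array([[48,22,18],[48,-22,18],[62,26,18],[62,-26,18],[18,14,18],[18,-14,18],[-60,31,18],[-60,-31,18],[-97,41,18],[-97,-41,18],[0,0,20]],float)
    return fr(c,yaw)(P)
for k,y in enumerate((64,66,68)):
    crop(t,285,170,80,65,8,f"pt{k}",proj(t,arr(y,(482,-262))));crop(s,165,135,70,60,8,f"ps{k}",proj(s,arr(y,(484.7,-264.5))))
A=np.hstack([cv2.imread(f"pics/pt{k}.png") for k in (0,1,2)])
B=np.hstack([cv2.imread(f"pics/ps{k}.png") for k in (0,1,2)])
cv2.imwrite("pics/pt.png",cv2.resize(A,(800,217)));B=cv2.resize(B,(800,229))
cv2.imwrite("pics/pp.png",np.vstack([cv2.imread("pics/pt.png"),B]))
E
```

```text
top 51 [672.775  -2.661] [ 0.176  0.048 -0.176 -0.042]
top 53 [672.267  -2.748] [ 0.128 -0.001 -0.127  0.004]
scene 51 [675.169  -6.236] [-0.178  0.122  0.178 -0.12 ]
scene 53 [675.953  -5.658] [-0.224  0.077  0.223 -0.083]
```

View pics/pt1.png

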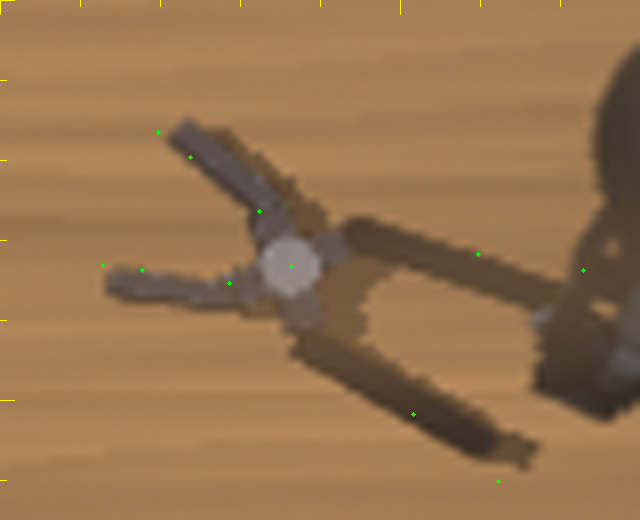

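View pics/ps1.png

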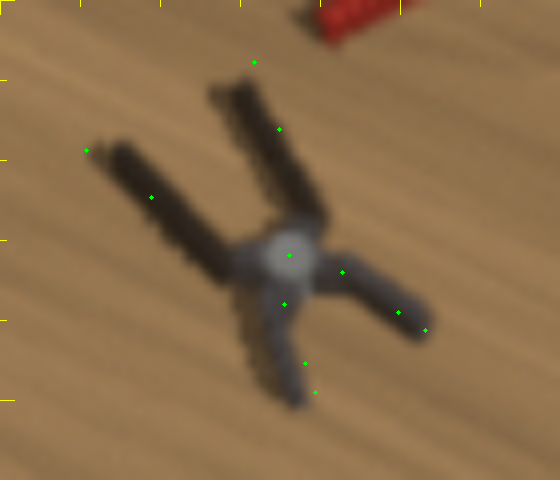

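Emit:
carry_out --increments '[{"dr":[0,0,0],"xyz":[25,-15,-4],"fingers":0},{"dr":[0,0,0],"xyz":[35,-15,-3.3],"fingers":0},{"dr":[0,0,0],"xyz":[35,-8,-2],"fingers":0},{"dr":[0,0,0],"xyz":[15,0,0],"fingers":0},{"dr":[0,0,0],"xyz":[0,0,0],"fingers":0},{"dr":[0,0,0],"xyz":[0,0,0],"fingers":0}]'

```text
t: 11.5
eef_pos: [461.2, -319.6, 44.9]
orientation: [72.7, 89.7, -41.3]
wrist_force: [-0.1, -0.2, -0.2]
opening: 85.3
```

```bash
python3 - <<'E'
from h import *
plan([459,-318,2],-24)
t=img("top");s=img("scene")
crop(s,150,120,90,75,8,"s7");crop(t,270,170,110,75,7,"t7")
E
```

```text
t 11.5 tcp [ 461.188 -319.616   44.904] yaz -23.984051794752936 open 85.29819307753357 F [-0.116 -0.248 -0.167] j1,7 [50.819  1.586]
  shift tool-now [42.888 -2.888 -0.659] rotvec [ 0.     0.002 -0.005] deg 0.3243936586027294
  shift in target tool axes [42.904 -2.656 -0.586]
```

View pics/s7.png

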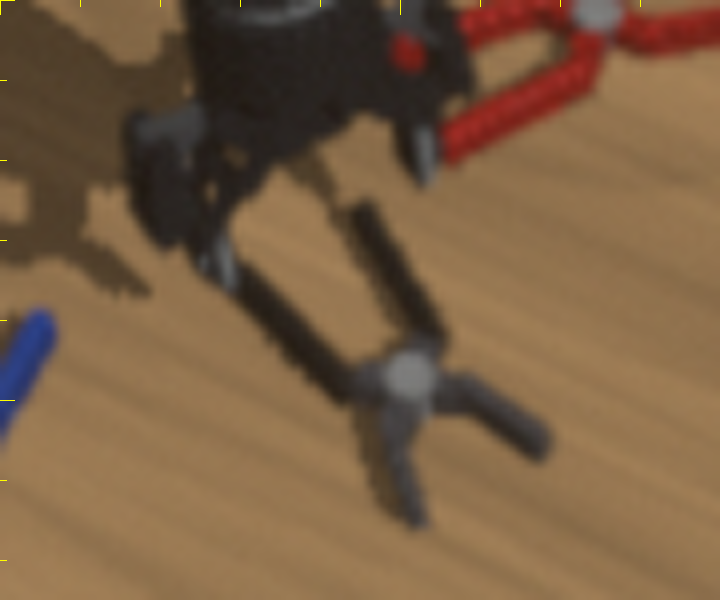

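View pics/t7.png

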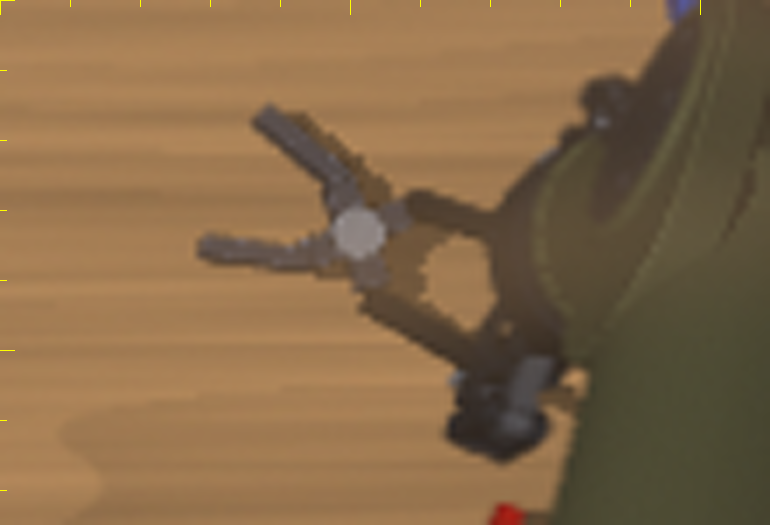

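```bash
python3 - <<'E'
from h import *
s=img("scene");t=img("top");p,R,_=pose()
o=(150,120,8)
print("tips mid",at(s,*uv((225+428)/2,(280+180)/2,*o),58),at(s,*uv(225,280,*o),58),at(s,*uv(428,180,*o),58))
red=[at(s,*uv(445,150,*o),15),at(s,*uv(455,125,*o),15),at(s,*uv(460,160,*o),15)]
for q in red+[at(t,*uv(503,510,270,170,7),15)]: print("red tip",q,"in tool",R.inv().apply(q-p))
def arr(yaw,c): 
    P=np.array([[-60,31,18],[-60,-31,18],[-70,34,18],[-70,-34,18],[-49,28,18],[-49,-28,18],[-97,41,18],[-97,-41,18]],float)
    return fr(c,yaw)(P)
print(R.inv().apply(arr(66,(483.3,-263.3))-p))
E
```

```text
tips mid [ 462.654 -316.175   58.   ] [ 504.631 -336.758   58.   ] [ 419.94  -295.305   58.   ]
red tip [ 376.255 -321.366   15.   ] in tool [ 29.284 -76.239  35.866]
red tip [ 362.618 -325.496   15.   ] in tool [ 29.251 -87.016  45.188]
red tip [ 377.508 -312.732   15.   ] in tool [ 29.257 -78.608  27.47 ]
red tip [ 369.275 -318.288   15.   ] in tool [ 29.248 -83.868  35.895]
[[ 26.415 -33.06   -0.722]
 [ 26.702  28.94   -0.733]
 [ 26.42  -36.058   9.279]
 [ 26.735  31.941   9.266]
 [ 26.408 -30.062 -11.722]
 [ 26.667  25.938 -11.733]
 [ 26.438 -43.053  36.28 ]
 [ 26.818  38.946  36.265]]
```

Emit:
carry_out --increments '[{"dr":[0,0,0],"xyz":[15,-2.2,0],"fingers":0},{"dr":[0,0,0],"xyz":[15,0,0],"fingers":0},{"dr":[0,0,0],"xyz":[10,0,0],"fingers":0},{"dr":[0,0,0],"xyz":[0,0,0],"fingers":0},{"dr":[0,0,0],"xyz":[0,0,0],"fingers":0}]'

```text
t: 12.32
eef_pos: [458.0, -318.2, 3.6]
orientation: [67.0, 89.8, -47.0]
wrist_force: [-0.7, -0.2, -0.2]
opening: 85.0
```

```bash
python3 - <<'E'
from h import *
plan([459,-318,2],-24)
t=img("top");s=img("scene")
crop(s,150,120,90,75,8,"s8")
E
```

```text
t 12.325 tcp [ 457.964 -318.181    3.569] yaz -24.000007359263034 open 85.01812339556075 F [-0.743 -0.21  -0.213] j1,7 [50.23   0.435]
  shift tool-now [ 1.571  0.868 -0.589] rotvec [-0.     0.001 -0.003] deg 0.18762048945515833
  shift in target tool axes [ 1.569  0.872 -0.587]
```

View pics/s8.png

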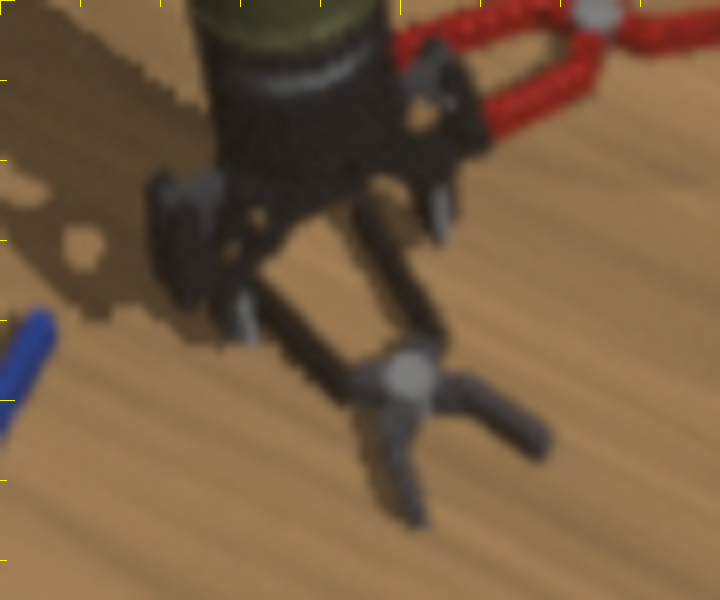

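Emit:
carry_out --increments '[{"dr":[0,0,0],"xyz":[2,0,0],"fingers":40},{"dr":[0,0,0],"xyz":[0.5,0,0],"fingers":70},{"dr":[0,0,0],"xyz":[0,0,0],"fingers":92},{"dr":[0,0,0],"xyz":[0,0,0],"fingers":92},{"dr":[0,0,0],"xyz":[0,0,0],"fingers":92}]' --grip_force 60

```text
t: 13.05
eef_pos: [458.8, -319.7, 3.7]
orientation: [58.9, 89.6, -55.2]
wrist_force: [-2.9, 0.7, 13.8]
opening: 55.0
```

```bash
python3 - <<'E'
from h import *
plan([459,-318,2],-24)
t=img("top");s=img("scene")
crop(s,150,120,90,75,8,"s9");crop(t,270,170,110,75,7,"t9")
E
```

```text
t 13.05 tcp [ 458.781 -319.678    3.687] yaz -24.015844614799626 open 55.0457059009958 F [-2.902  0.699 13.813] j1,7 [50.202  0.356]
  shift tool-now [ 1.679 -0.493 -1.628] rotvec [-0.     0.003 -0.006] deg 0.3768830509321371
  shift in target tool axes [ 1.687 -0.483 -1.622]
```

View pics/s9.png

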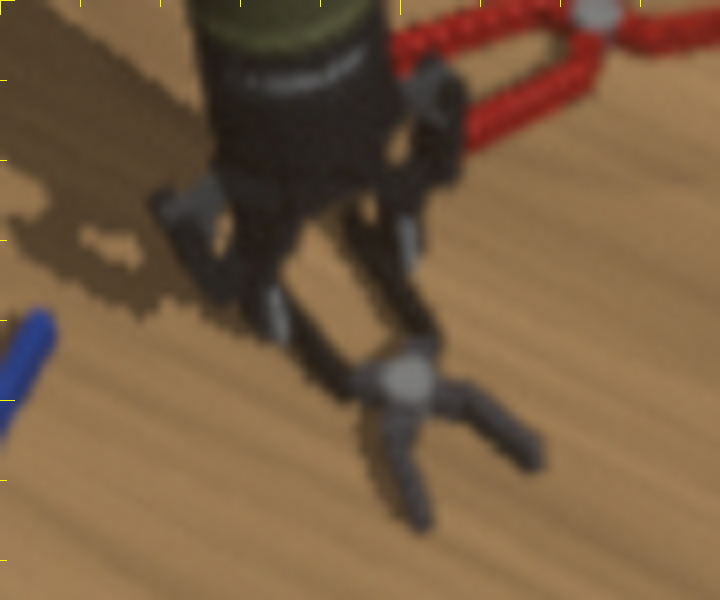

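View pics/t9.png

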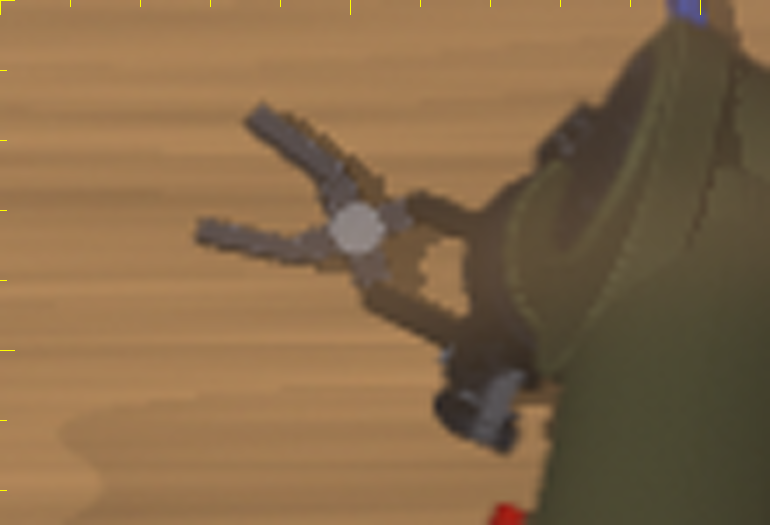

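Emit:
carry_out --increments '[{"dr":[0,0,0],"xyz":[-3,0,0],"fingers":94},{"dr":[0,0,0],"xyz":[-8,0,0],"fingers":94},{"dr":[0,0,0],"xyz":[-20,0,0],"fingers":94},{"dr":[0,0,0],"xyz":[-30,0,0],"fingers":94},{"dr":[0,0,0],"xyz":[-30,0,0],"fingers":94},{"dr":[0,0,0],"xyz":[-15,0,0],"fingers":94},{"dr":[0,0,0],"xyz":[0,0,0],"fingers":94},{"dr":[0,0,0],"xyz":[0,0,0],"fingers":94}]'

```text
t: 14.15
eef_pos: [456.6, -317.4, 105.6]
orientation: [27.3, 89.9, -86.7]
wrist_force: [-1.1, 0.4, -2.6]
opening: 54.2
```

```bash
python3 - <<'E'
from h import *
plan([532,143,120],-136)
t=img("top");s=img("scene")
crop(s,140,90,100,90,7,"s10");crop(t,270,170,110,75,7,"t10")
E
```

```text
t 14.15 tcp [ 456.633 -317.379  105.632] yaz -24.005101036881243 open 54.24531108470236 F [-1.093  0.375 -2.558] j1,7 [51.821  3.297]
  shift tool-now [ -14.823 -118.435 -451.208] rotvec [ 1.955  0.    -0.001] deg 111.99489694499634
  shift in target tool axes [ -14.368 -374.02   278.814]
```

View pics/s10.png

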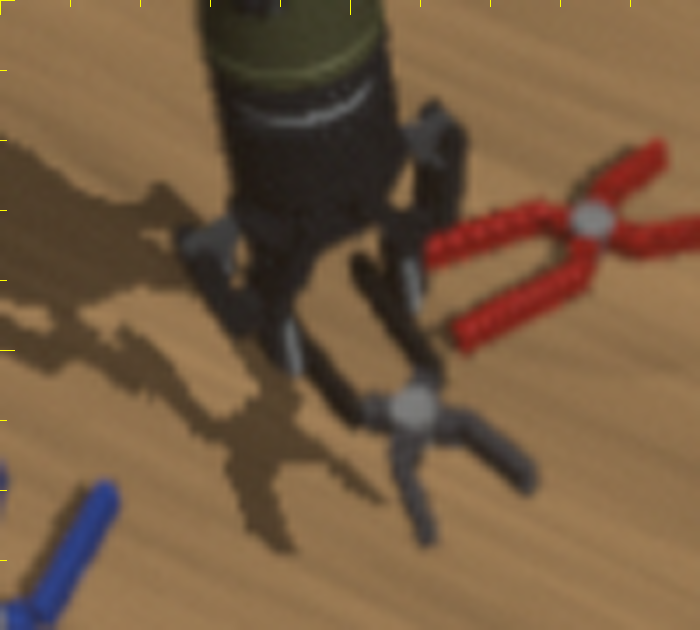

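View pics/t10.png

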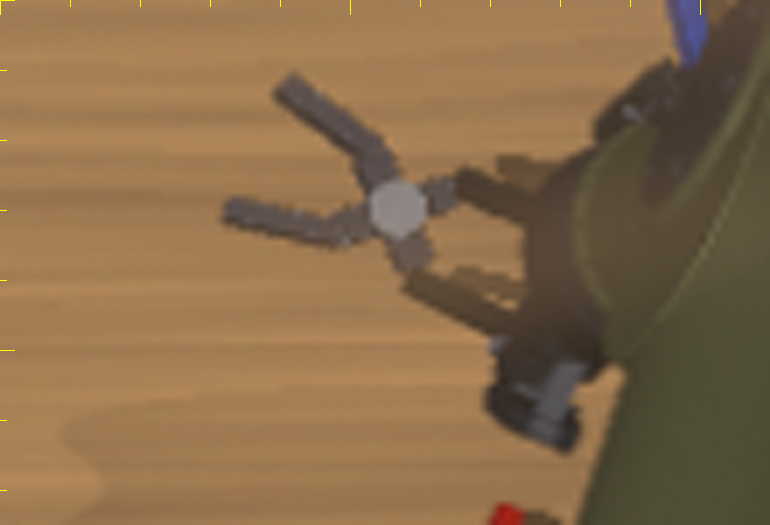

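```bash
python3 - <<'E'
from h import *
t=img("top");s=img("scene");p,R,_=pose()
T=(270,170,7);S=(140,90,7)
for n,a,b in(("pivot",(398,209),(414,408)),("jawU",(291,86),(530,478)),("jawL",(233,209),(428,535))):
    x,e=tri(t,uv(*a,*T),s,uv(*b,*S));print(n,x,e,"tool",R.inv().apply(x-p))
E
```

```text
pivot [ 482.24  -260.727  117.925] [1.118] tool [-12.108   0.024 -62.143]
jawU [ 515.128 -197.69   154.212] [19.038] tool [ -48.446    4.456 -133.08 ]
jawL [ 498.446 -223.829   63.528] [21.326] tool [  42.257   -0.228 -102.483]
```

```bash
python3 - <<'E'
from h import *
t=img("top");s=img("scene");p,R,_=pose()
T=(270,170,7);S=(140,90,7)
for n,a,b in(("pivot",(398,209),(414,408)),("jawU",(291,86),(428,535)),("jawL",(233,209),(530,478))):
    x,e=tri(t,uv(*a,*T),s,uv(*b,*S));print(n,x,e,"tool",R.inv().apply(x-p))
E
```

```text
pivot [ 482.24  -260.727  117.925] [1.118] tool [-11.643  -0.294 -62.187]
jawU [ 530.112 -222.694  106.2  ] [0.075] tool [   0.077   27.947 -116.417]
jawL [ 483.406 -199.499  109.738] [0.586] tool [  -3.553  -24.15  -118.602]
```

```bash
python3 - <<'E'
from h import *
t=img("top");s=img("scene");p,R,_=pose()
T=(290,180,8);S=(170,140,8)
for n,a,b in(("pivot",(251,186),(249,215)),("jawU",(145,50),(257,360)),("jawL",(75,203),(382,290)),("hU",(545,226),(72,106)),("hL",(490,372),(190,50))):
    x,e=tri(t,uv(*a,*T),s,uv(*b,*S));print(n,x,e)
E
```

```text
pivot [ 482.943 -263.961   17.799] [1.64]
jawU [ 533.417 -228.299    3.631] [0.451]
jawL [ 478.656 -202.583    4.165] [1.581]
hU [ 467.554 -370.663    3.253] [0.889]
hL [ 414.855 -348.693   -1.38 ] [2.128]
```

```bash
cat >> h.py <<'E'
def rows(tx,yaz,n):
    p,R,_=pose();a=np.radians(yaz);y=np.array([np.cos(a),np.sin(a),0]);x=np.array([0,0,-1.])
    Rt=Ro.from_matrix(np.c_[x,y,np.cross(x,y)]);w=(R.inv()*Rt).as_rotvec()
    d=(np.array(tx)-p)/n
    print("dr",w/n)
    for k in range(n): print(k,(R*Ro.from_rotvec(w*k/n)).inv().apply(d).round(1).tolist())
E
python3 - <<'E'
from h import *
rows([489.4,187.3,106],-136,11)
E
```

```text
dr [ 0.178 -0.    -0.   ]
0 [-0.0, -16.0, -43.1]
1 [-0.0, -23.4, -39.6]
2 [-0.0, -30.0, -34.9]
3 [-0.0, -35.7, -29.0]
4 [-0.0, -40.3, -22.2]
5 [-0.0, -43.6, -14.8]
6 [0.0, -45.5, -6.8]
7 [0.0, -46.0, 1.3]
8 [0.0, -45.0, 9.4]
9 [0.0, -42.7, 17.2]
10 [0.0, -38.9, 24.5]
```

Emit:
carry_out --increments '[{"dr":[0.178,0,0],"xyz":[0,-16,-43.1],"fingers":94},{"dr":[0.178,0,0],"xyz":[0,-23.4,-39.6],"fingers":94},{"dr":[0.178,0,0],"xyz":[0,-30,-34.9],"fingers":94},{"dr":[0.178,0,0],"xyz":[0,-35.7,-29],"fingers":94},{"dr":[0.178,0,0],"xyz":[0,-40.3,-22.2],"fingers":94},{"dr":[0.178,0,0],"xyz":[0,-43.6,-14.8],"fingers":94},{"dr":[0,0,0],"xyz":[0,0,0],"fingers":94}]'

```text
t: 15.42
eef_pos: [475.5, -38.0, 106.7]
orientation: [149.8, 89.8, -25.0]
wrist_force: [0.1, -0.6, -1.6]
opening: 54.4
```

```bash
python3 - <<'E'
from h import *
plan([489.4,187.3,106],-136)
rows([489.4,187.3,106],-136,6);print(r.state()["joints"])
E
```

```text
t 15.425 tcp [475.478 -37.978 106.692] yaz -84.82857210696345 open 54.373405673941264 F [ 0.143 -0.569 -1.599] j1,7 [ 30.695 -85.745]
  shift tool-now [   0.449 -223.107  -34.17 ] rotvec [ 0.893 -0.003 -0.   ] deg 51.17179439744092
  shift in target tool axes [   0.692 -166.506  152.38 ]
dr [ 0.149 -0.001 -0.   ]
0 [0.1, -37.2, -5.7]
1 [0.1, -37.6, -0.1]
2 [0.1, -37.2, 5.5]
3 [0.1, -36.0, 10.9]
4 [0.1, -34.0, 16.1]
5 [0.1, -31.2, 21.0]
[ 30.695   4.814 -30.314 114.848   2.86   60.87  -85.745]
```

Emit:
carry_out --increments '[{"dr":[0.149,0,0],"xyz":[0,-37.2,-5.7],"fingers":94},{"dr":[0.149,0,0],"xyz":[0,-37.6,0],"fingers":94},{"dr":[0.149,0,0],"xyz":[0,-37.2,5.5],"fingers":94},{"dr":[0.149,0,0],"xyz":[0,-36,10.9],"fingers":94},{"dr":[0,0,0],"xyz":[0,0,0],"fingers":94}]'

```text
t: 16.05
eef_pos: [485.4, 110.4, 106.3]
orientation: [-169.7, 89.8, -18.7]
wrist_force: [-1.2, 0.2, -1.5]
opening: 54.4
```

```bash
python3 - <<'E'
from h import *
plan([531.1,144.2,106],-136)
rows([531.1,144.2,106],-136,4);print(r.state()["joints"])
E
```

```text
t 16.05 tcp [485.442 110.439 106.286] yaz -119.05036587637464 open 54.44598391029443 F [-1.246  0.216 -1.499] j1,7 [  17.775 -139.4  ]
  shift tool-now [  0.372 -51.684 -23.519] rotvec [ 0.296 -0.002  0.001] deg 16.95026330729205
  shift in target tool axes [  0.286 -56.296  -7.431]
dr [ 0.074 -0.001  0.   ]
0 [0.1, -12.9, -5.9]
1 [0.1, -13.3, -4.9]
2 [0.1, -13.6, -3.9]
3 [0.1, -13.9, -2.9]
[  17.775    8.18   -35.746  112.033    5.539   61.304 -139.4  ]
```

```bash
python3 - <<'E'
from h import *
rows([490,180,40],-112,4)
E
```

```text
dr [-0.031 -0.001  0.   ]
0 [16.6, -15.7, 7.5]
1 [16.6, -16.0, 7.0]
2 [16.6, -16.2, 6.5]
3 [16.6, -16.4, 6.0]
```

Emit:
carry_out --increments '[{"dr":[-0.031,0,0],"xyz":[16.6,-15.7,7.5],"fingers":94},{"dr":[-0.031,0,0],"xyz":[16.6,-16,7],"fingers":94},{"dr":[-0.031,0,0],"xyz":[16.6,-16.2,6.5],"fingers":94},{"dr":[-0.031,0,0],"xyz":[16.6,-16.4,6],"fingers":94},{"dr":[0,0,0],"xyz":[15,0,0],"fingers":94},{"dr":[0,0,0],"xyz":[10,0,0],"fingers":94},{"dr":[0,0,0],"xyz":[3,0,0],"fingers":94},{"dr":[0,0,0],"xyz":[0,0,0],"fingers":94},{"dr":[0,0,0],"xyz":[0,0,0],"fingers":94}]'

```text
t: 17.18
eef_pos: [490.9, 176.9, 12.1]
orientation: [166.5, 89.8, -35.8]
wrist_force: [0.5, -0.5, -1.8]
opening: 54.1
```

```bash
python3 - <<'E'
from h import *
plan([490,180,4],-112);print(r.state()["joints"])
s=img("scene");crop(s,240,130,110,85,7,"s11")
E
```

```text
t 17.175 tcp [490.891 176.888  12.085] yaz -112.27139426009695 open 54.109503396091206 F [ 0.497 -0.542 -1.795] j1,7 [   9.625 -146.953]
  shift tool-now [ 8.074 -2.55   2.035] rotvec [-0.005 -0.004 -0.001] deg 0.35411791087254607
  shift in target tool axes [ 8.085 -2.552  1.992]
[   9.625   19.594  -36.581  113.003   14.97    51.897 -146.953]
```

View pics/s11.png

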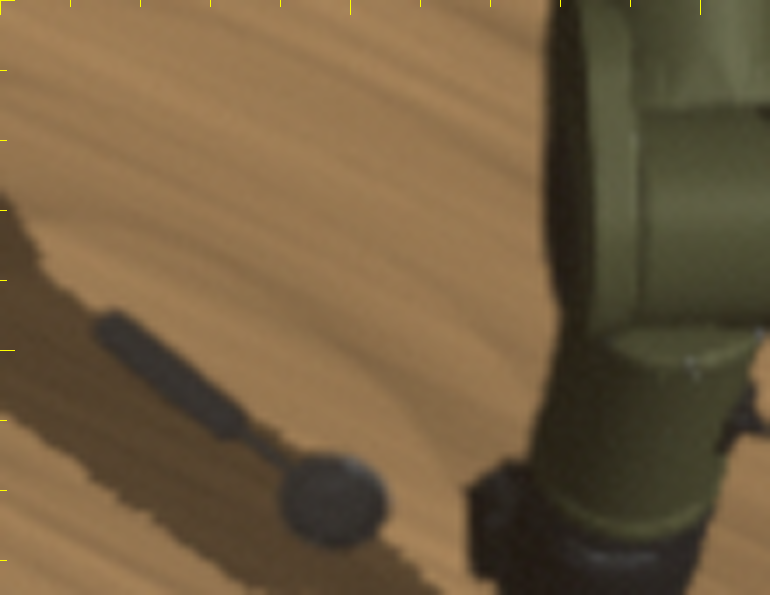

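Emit:
carry_out --increments '[{"dr":[0,0,0],"xyz":[4,0,0],"fingers":94},{"dr":[0,0,0],"xyz":[2.5,0,0],"fingers":94},{"dr":[0,0,0],"xyz":[0,0,0],"fingers":94},{"dr":[0,0,0],"xyz":[0,0,0],"fingers":94}]'

```text
t: 17.73
eef_pos: [490.3, 177.1, 5.0]
orientation: [150.1, 89.8, -52.2]
wrist_force: [0.5, 0.9, -0.9]
opening: 53.9
```

```bash
python3 - <<'E'
from h import *
plan([490,180,4],-112)
s=img("scene");t=img("top");crop(s,270,190,90,65,8,"s12");crop(t,130,130,90,80,8,"t12")
E
```

```text
t 17.725 tcp [490.254 177.106   4.962] yaz -112.23638459694217 open 53.89937098082201 F [ 0.533  0.91  -0.896] j1,7 [   9.31  -147.335]
  shift tool-now [ 0.955 -2.584  1.333] rotvec [-0.004 -0.003 -0.002] deg 0.29231628900873696
  shift in target tool axes [ 0.962 -2.588  1.32 ]
```

View pics/s12.png

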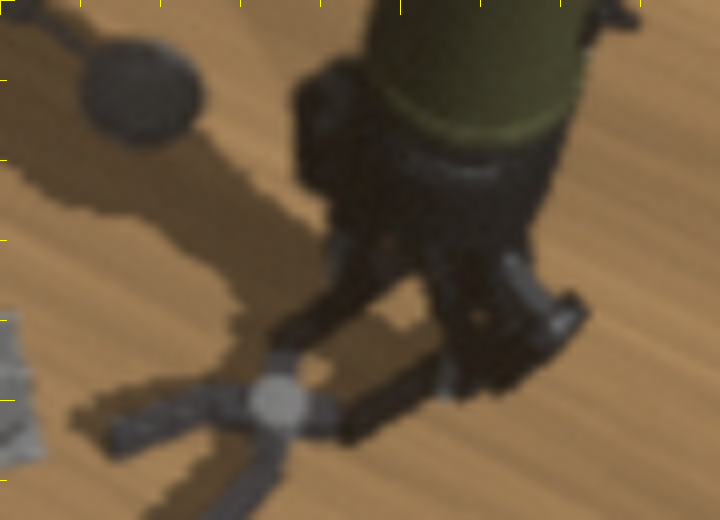

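View pics/t12.png

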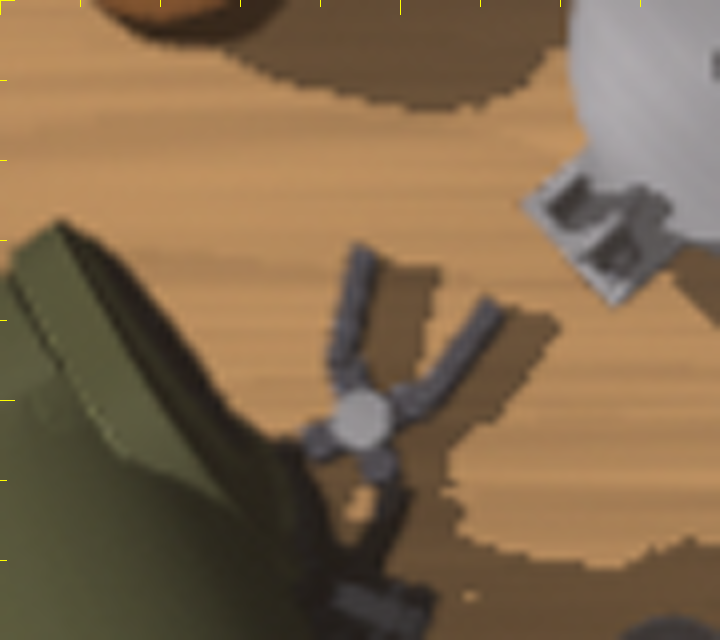

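Emit:
carry_out --increments '[{"dr":[0,0,0],"xyz":[1.5,0,0],"fingers":94},{"dr":[0,0,0],"xyz":[0,0,0],"fingers":94},{"dr":[0,0,0],"xyz":[0,0,0],"fingers":75},{"dr":[0,0,0],"xyz":[0,0,0],"fingers":50},{"dr":[0,0,0],"xyz":[0,0,0],"fingers":0},{"dr":[0,0,0],"xyz":[0,0,0],"fingers":0}]'

```text
t: 18.58
eef_pos: [490.4, 177.1, 3.5]
orientation: [155.1, 89.8, -47.2]
wrist_force: [0.3, -0.3, -0.0]
opening: 85.6
```

```bash
python3 - <<'E'
from h import *
plan([490,180,4],-112)
s=img("scene");t=img("top");crop(s,270,190,90,65,8,"s13");crop(t,130,130,90,80,8,"t13")
E
```

```text
t 18.575 tcp [490.387 177.101   3.511] yaz -112.24137116252382 open 85.60744767796018 F [ 0.309 -0.347 -0.034] j1,7 [   9.247 -147.421]
  shift tool-now [-0.496 -2.536  1.454] rotvec [-0.004 -0.003 -0.001] deg 0.2997573257359353
  shift in target tool axes [-0.489 -2.542  1.445]
```

View pics/s13.png

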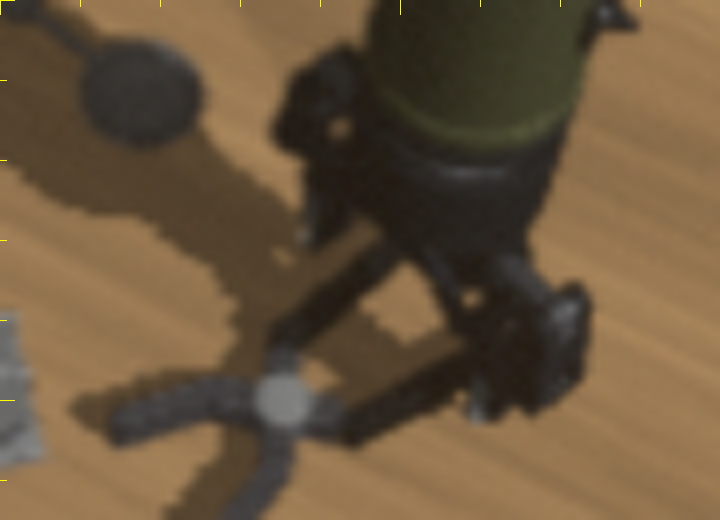

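Emit:
carry_out --increments '[{"dr":[0,0,0],"xyz":[-20,0,0],"fingers":0},{"dr":[-0.092,0,0],"xyz":[-45,0,0],"fingers":0},{"dr":[-0.185,0,0],"xyz":[-10,0,0],"fingers":0},{"dr":[-0.185,0,0],"xyz":[0,0,0],"fingers":0},{"dr":[-0.185,0,0],"xyz":[0,0,0],"fingers":0},{"dr":[-0.185,0,0],"xyz":[0,0,0],"fingers":0},{"dr":[-0.185,0,0],"xyz":[0,0,0],"fingers":0},{"dr":[-0.185,0,0],"xyz":[0,0,0],"fingers":0},{"dr":[-0.185,0,0],"xyz":[0,0,0],"fingers":0},{"dr":[-0.185,0,0],"xyz":[0,0,0],"fingers":0},{"dr":[-0.185,0,0],"xyz":[0,0,0],"fingers":0}]'

```text
t: 20.05
eef_pos: [490.6, 177.4, 79.9]
orientation: [63.9, 89.7, -37.3]
wrist_force: [0.4, 0.3, 0.7]
opening: 85.5
```

Emit:
carry_out --increments '[{"dr":[-0.185,0,0],"xyz":[0,0,0],"fingers":0},{"dr":[-0.185,0,0],"xyz":[0,0,0],"fingers":0},{"dr":[-0.185,0,0],"xyz":[0,0,0],"fingers":0},{"dr":[-0.185,0,0],"xyz":[0,0,0],"fingers":0},{"dr":[-0.185,0,0],"xyz":[0,0,0],"fingers":0},{"dr":[-0.185,0,0],"xyz":[0,0,0],"fingers":0},{"dr":[-0.185,0,0],"xyz":[0,0,0],"fingers":0},{"dr":[-0.092,0,0],"xyz":[0,0,0],"fingers":0},{"dr":[0,0,0],"xyz":[0,0,0],"fingers":0}]'

```text
t: 21.18
eef_pos: [490.6, 177.1, 79.4]
orientation: [-19.9, 89.8, -42.1]
wrist_force: [-0.1, -0.2, 0.3]
opening: 85.4
```

```bash
python3 - <<'E'
from h import *
plan([490.4,177.1,40],67.8)
s=img("scene");t=img("top");crop(s,270,170,100,85,7,"s14");crop(t,130,130,90,80,8,"t14")
E
```

```text
t 21.175 tcp [490.573 177.12   79.409] yaz 67.8138220260114 open 85.42925336763925 F [-0.053 -0.179  0.344] j1,7 [36.64  23.538]
  shift tool-now [39.408 -0.034 -0.292] rotvec [0.    0.004 0.001] deg 0.21542192517751066
  shift in target tool axes [39.409 -0.084 -0.153]
```

View pics/s14.png

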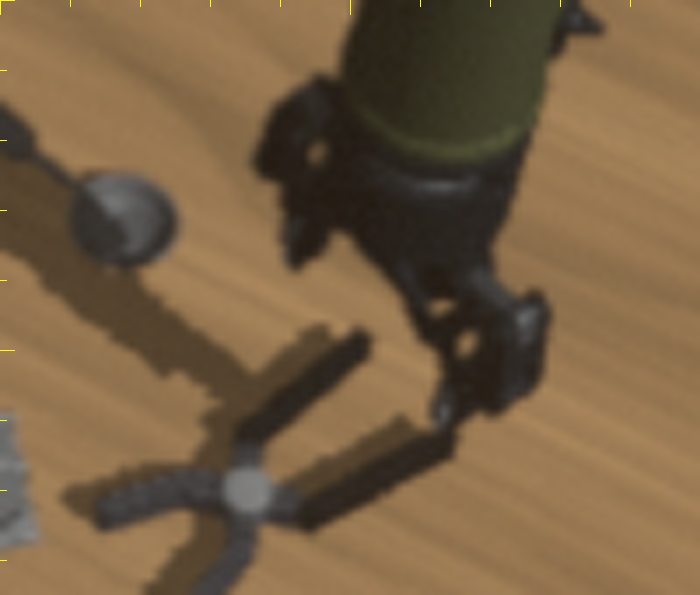

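View pics/t14.png

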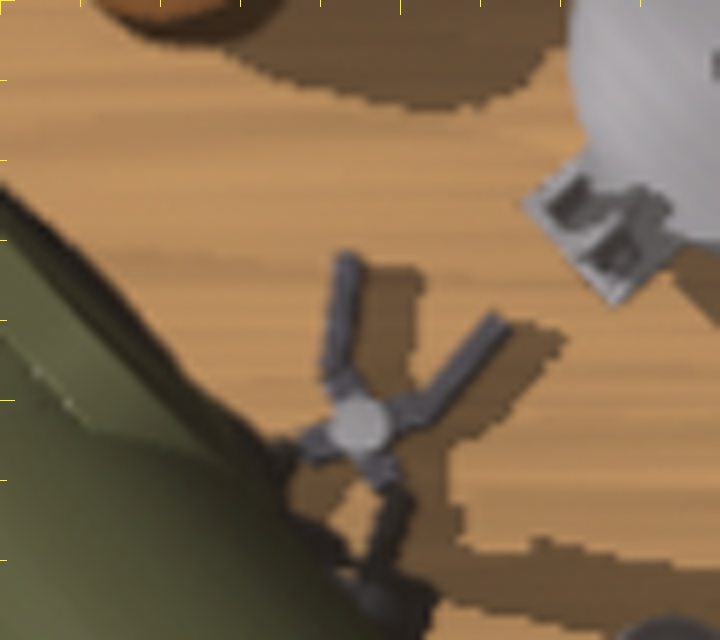

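Emit:
carry_out --increments '[{"dr":[0,0,0],"xyz":[25,0,0],"fingers":0},{"dr":[0,0,0],"xyz":[25,0,0],"fingers":0},{"dr":[0,0,0],"xyz":[18,0,0],"fingers":0},{"dr":[0,0,0],"xyz":[7,0,0],"fingers":0},{"dr":[0,0,0],"xyz":[0,0,0],"fingers":0},{"dr":[0,0,0],"xyz":[0,0,0],"fingers":40},{"dr":[0,0,0],"xyz":[0,0,0],"fingers":70},{"dr":[0,0,0],"xyz":[0,0,0],"fingers":92},{"dr":[0,0,0],"xyz":[0,0,0],"fingers":92},{"dr":[0,0,0],"xyz":[0,0,0],"fingers":92}]'

```text
t: 22.52
eef_pos: [491.4, 178.1, 5.8]
orientation: [-2.5, 89.7, -24.6]
wrist_force: [-3.2, -0.4, 13.3]
opening: 55.4
```

```bash
python3 - <<'E'
from h import *
plan([490.4,177.1,4],67.8)
s=img("scene");t=img("top");crop(s,270,170,100,85,7,"s15");crop(t,130,130,90,80,8,"t15")
E
```

```text
t 22.525 tcp [491.437 178.087   5.758] yaz 67.88682727890094 open 55.41491224876068 F [-3.207 -0.374 13.277] j1,7 [30.692 18.778]
  shift tool-now [ 1.755 -1.304 -0.598] rotvec [0.002 0.005 0.   ] deg 0.28941522327724056
  shift in target tool axes [ 1.758 -1.306 -0.587]
```

View pics/s15.png

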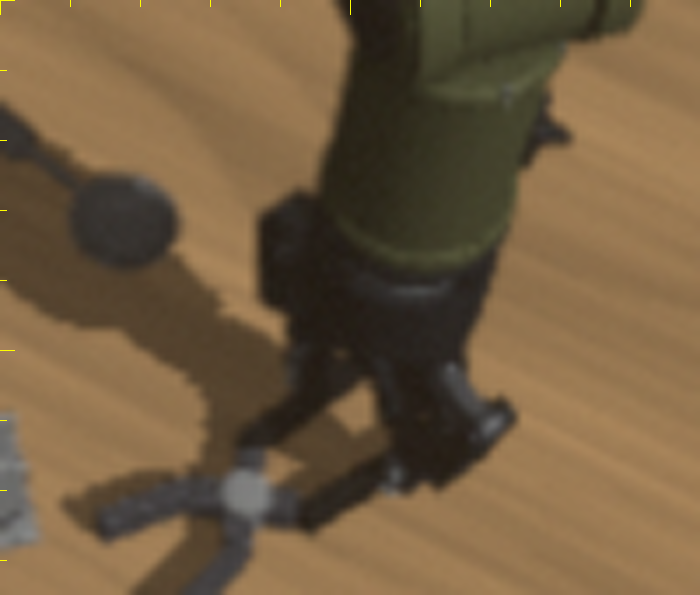

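View pics/t15.png

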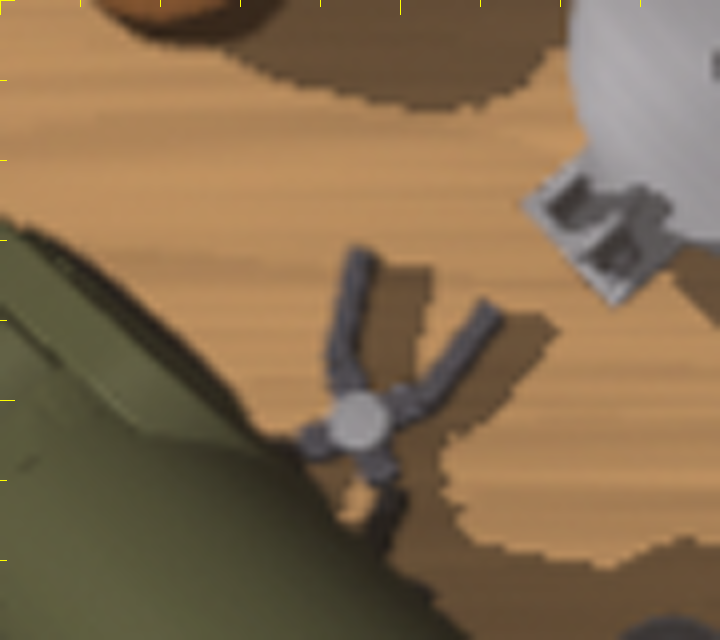

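Emit:
carry_out --increments '[{"dr":[0,0,0],"xyz":[-5,0,0],"fingers":94},{"dr":[0,0,0],"xyz":[-15,0,0],"fingers":94},{"dr":[0.1,0,0],"xyz":[-20,0,0],"fingers":94},{"dr":[0.15,0,0],"xyz":[-16,0,-8],"fingers":94},{"dr":[0.165,0,0],"xyz":[-5,5,0],"fingers":94},{"dr":[0,0,0],"xyz":[0,0,0],"fingers":94},{"dr":[0,0,0],"xyz":[0,0,0],"fingers":94}]'

```text
t: 23.5
eef_pos: [485.8, 184.6, 64.4]
orientation: [-14.8, 89.8, -60.6]
wrist_force: [0.1, 0.5, -2.3]
opening: 53.8
```

```bash
python3 - <<'E'
from h import *
plan([489.4,187.3,62],44)
s=img("scene");t=img("top");crop(s,250,170,110,85,7,"s16");crop(t,130,120,100,80,8,"t16")
E
```

```text
t 23.5 tcp [485.847 184.632  64.373] yaz 44.265544386471575 open 53.80495212959882 F [ 0.08   0.495 -2.292] j1,7 [31.369  1.207]
  shift tool-now [2.371 4.409 0.562] rotvec [0.005 0.003 0.001] deg 0.32241456161469206
  shift in target tool axes [2.373 4.409 0.549]
```

View pics/s16.png

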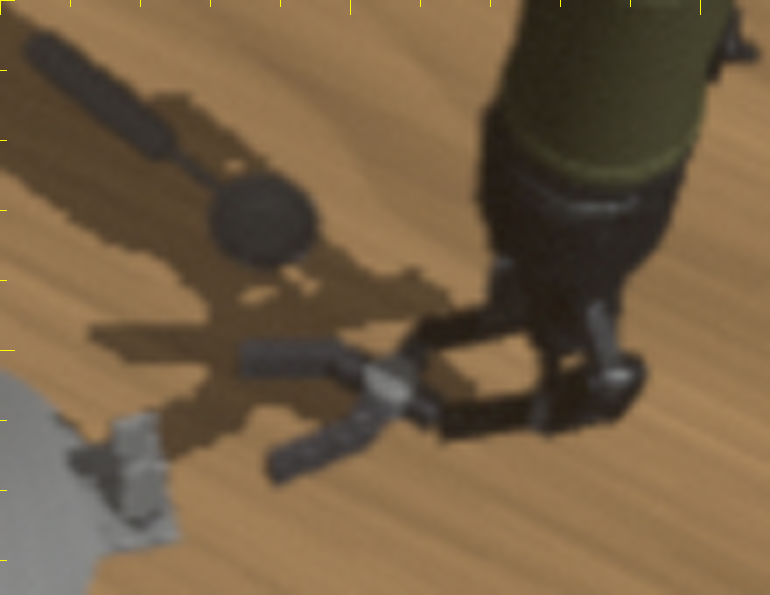

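View pics/t16.png

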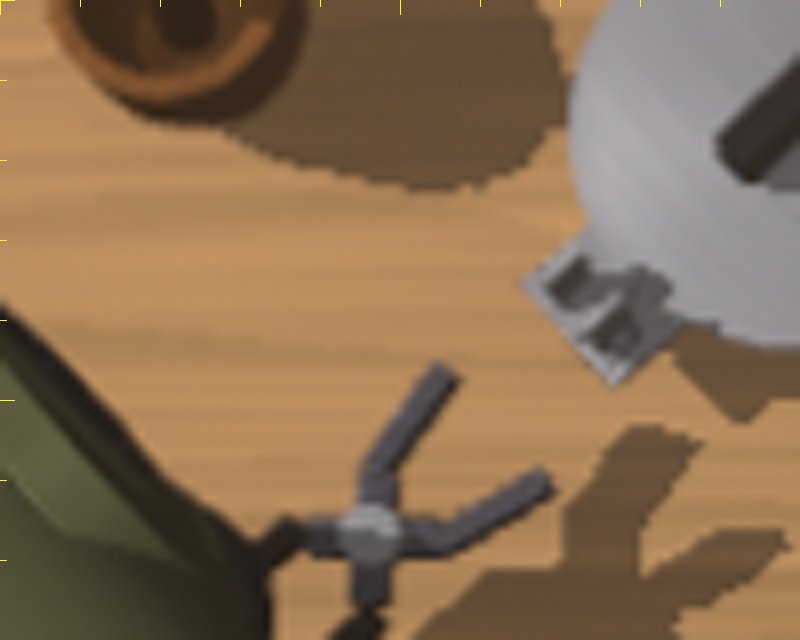

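```bash
python3 - <<'E'
from h import *
t=img("top");s=img("scene");p,R,_=pose()
T=(130,120,8);S=(250,170,7)
for n,a,b in(("pivot",(370,535),(390,383)),("jawL",(445,372),(278,465)),("jawR",(545,480),(243,358))):
    x,e=tri(t,uv(*a,*T),s,uv(*b,*S));print(n,x,e,"tool",R.inv().apply(x-p))
P=np.array([[0,0,-16],[0,0,-16]])
def model(yaw_off=0,th=.14,px=62,up=14.5):
    # pts in tool frame: z fwd, y lateral
    pts=[]
    for sg in(1,-1):
        a=.285-th/2  # jaw line approx
        for l,h in((18,14),(48,22),(62,25.5)):
            c,s_=np.cos(-sg*th/2),np.sin(-sg*th/2)
            X,Y=l,sg*h; pts.append([-up,s_*X+c*Y,px+c*X-s_*Y])
    pts.append([-up,0,px]);return np.array(pts)
G=p+R.apply(model())
crop(t,130,120,100,80,8,"t16m",proj(t,G));crop(s,250,170,110,85,7,"s16m",proj(s,G))
a=cv2.imread("pics/t16m.png");b=cv2.imread("pics/s16m.png");b=cv2.copyMakeBorder(b,0,45,0,0,cv2.BORDER_CONSTANT)
cv2.imwrite("pics/m16.png",cv2.resize(np.hstack([a[:,150:],b[:,:600]]),None,fx=.64,fy=.64,interpolation=cv2.INTER_AREA))
E
```

```text
pivot [526.475 140.39   72.213] [1.908] tool [-8.001 -1.707 60.196]
jawL [582.75  116.949  68.751] [0.536] tool [ -4.431  22.336 116.209]
jawR [545.42   81.148  68.107] [1.712] tool [ -3.744 -29.386 115.884]
```

View pics/m16.png

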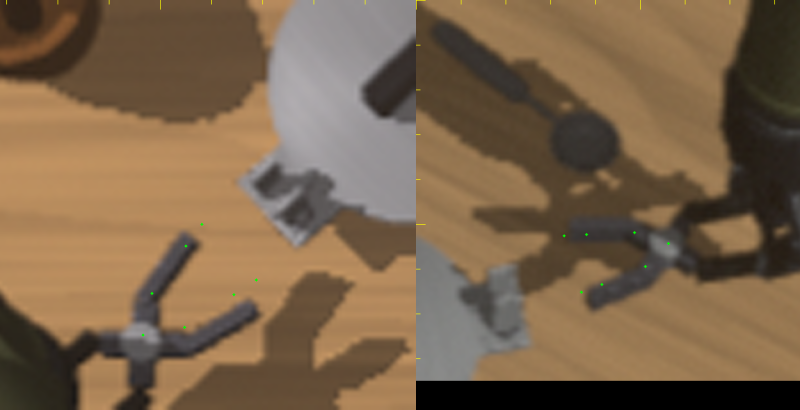

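```bash
python3 - <<'E'
from h import *
t=img("top");s=img("scene")
def full():
    o=[]
    for sg in(1,-1):
        for x in(-86,-104):
            for y in(9,13):
                for z in (44.5,84.5): o.append([x,sg*y,z])
    o+=[[-108,25,44],[-108,-25,44]]
    return np.array(o,float)
def edges(d,n,o,c,az):
    f=16;u0,v0,w,h=o
    im=cv2.resize(d["frame"][v0:v0+h,u0:u0+w,::-1],None,fx=f,fy=f,interpolation=cv2.INTER_CUBIC)
    q=lambda P:[tuple(int(v) for v in ((u-u0+.5)*f,(w_-v0+.5)*f)) for u,w_ in proj(d,fr(c,az)(np.array(P,float)))]
    for sg in(1,-1):
        for z in(44.5,84.5):
            pp=q([[-86,sg*9,z],[-104,sg*9,z],[-104,sg*13,z],[-86,sg*13,z]])
            cv2.polylines(im,[np.array(pp)],True,(0,255,0) if z>50 else (255,255,0),1)
    pp=q([[-80,25,44],[-108,25,44],[-108,-25,44],[-80,-25,44]]);cv2.polylines(im,[np.array(pp)],False,(0,0,255),1)
    pp=q([[-80,3,58],[-108,3,58],[-108,-3,58],[-80,-3,58]]);cv2.polylines(im,[np.array(pp)],False,(255,0,255),1)
    return im
ims=[]
for az in (-46,-44):
  for d,o,c in((t,(190,143,30,28),(672.1,-2.1)),(s,(255,223,30,28),(674.9,-4.5))):
    ims.append(edges(d,"",o,c,az))
cv2.imwrite("pics/clip.png",cv2.resize(np.vstack([np.hstack(ims[:2]),np.hstack(ims[2:])]),None,fx=.66,fy=.66,interpolation=cv2.INTER_AREA))
E
```

```text
(no output)
```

View pics/clip.png

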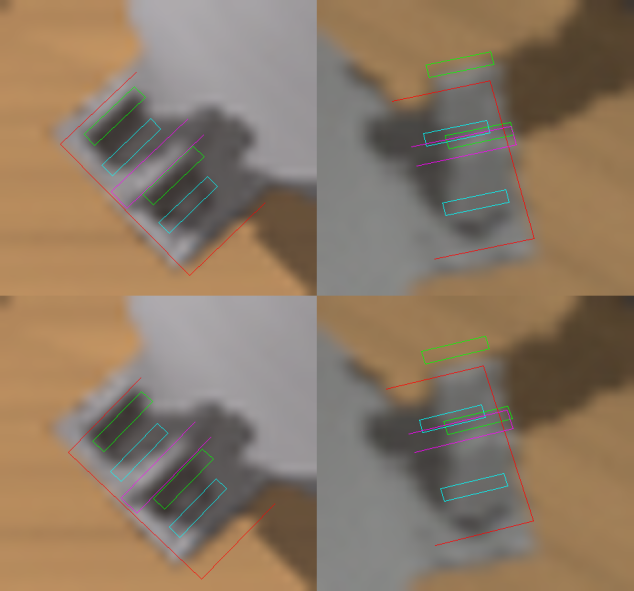

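```bash
python3 - <<'E'
from h import *
t=img("top");s=img("scene")
def edges(d,o,c,az,laz):
    f=16;u0,v0,w,h=o
    im=cv2.resize(d["frame"][v0:v0+h,u0:u0+w,::-1],None,fx=f,fy=f,interpolation=cv2.INTER_CUBIC)
    im=cv2.convertScaleAbs(im,alpha=1.3)
    q=lambda P,az=az:[tuple(int(v) for v in ((u-u0+.5)*f,(w_-v0+.5)*f)) for u,w_ in proj(d,fr(c,az)(np.array(P,float)))]
    for sg in(1,-1):
        for z in(84.5,):
            cv2.polylines(im,[np.array(q([[-86,sg*9,z],[-104,sg*9,z],[-104,sg*13,z],[-86,sg*13,z]]))],True,(0,255,0),1)
    cv2.polylines(im,[np.array(q([[-80,25,44],[-108,25,44],[-108,-25,44],[-80,-25,44]]))],False,(0,0,255),1)
    cv2.polylines(im,[np.array(q([[-80,3,58],[-108,3,58],[-108,-3,58],[-80,-3,58]],laz))],False,(255,0,255),1)
    return im
ims=[]
for az,laz in ((-48,-46),(-49.5,-48)):
  for d,o,c in((t,(190,143,30,28),(672.1,-2.1)),(s,(255,223,30,28),(674.9,-4.5))):
    ims.append(edges(d,o,c,az,laz))
cv2.imwrite("pics/clip2.png",cv2.resize(np.vstack([np.hstack(ims[:2]),np.hstack(ims[2:])]),None,fx=.66,fy=.66,interpolation=cv2.INTER_AREA))
E
```

```text
(no output)
```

View pics/clip2.png

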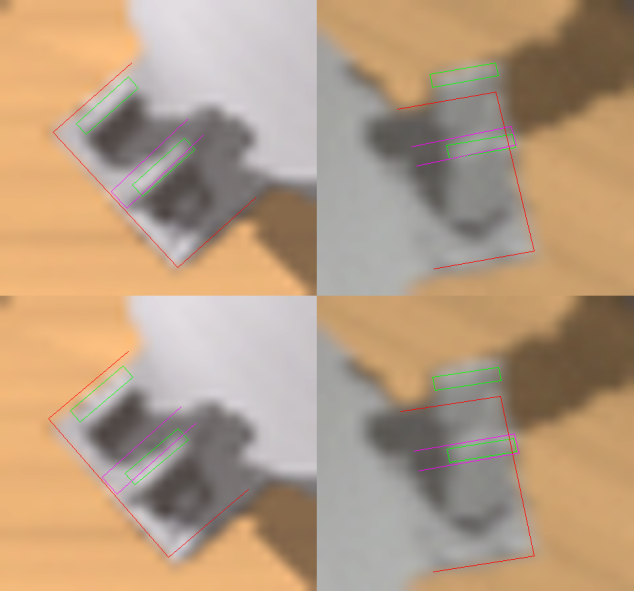

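Emit:
carry_out --increments '[{"dr":[0.004,0,0],"xyz":[-1,5,10],"fingers":94},{"dr":[0,0,0],"xyz":[-1,5.7,14],"fingers":94},{"dr":[0,0,0],"xyz":[0,0,8],"fingers":94},{"dr":[0,0,0],"xyz":[0,0,0],"fingers":94},{"dr":[0,0,0],"xyz":[0,0,0],"fingers":94}]'

```text
t: 24.52
eef_pos: [515.5, 169.6, 66.4]
orientation: [-13.7, 89.9, -59.8]
wrist_force: [0.3, -0.0, -1.0]
opening: 54.6
```

```bash
cat >> h.py <<'E'
BT=(672.1,-2.1);BS=(674.9,-4.5)
def over(d,o,c,f,name,az=-48,sh=0):
    u0,v0,w,h=o
    im=cv2.resize(d["frame"][v0:v0+h,u0:u0+w,::-1],None,fx=f,fy=f,interpolation=cv2.INTER_CUBIC)
    im=cv2.convertScaleAbs(im,alpha=1.3)
    q=lambda P:[tuple(int(v) for v in ((u-u0+.5)*f,(w_-v0+.5)*f)) for u,w_ in proj(d,fr(c,az)(np.array(P,float)))]
    for sg in(1,-1):
        z=84.5;cv2.polylines(im,[np.array(q([[-86,sg*(9-sh),z],[-104,sg*(9-sh),z],[-104,sg*(13-sh),z],[-86,sg*(13-sh),z]]))],True,(0,255,0),1)
    cv2.polylines(im,[np.array(q([[-80,0,66],[-230,0,66]]))],False,(0,0,255),1)
    cv2.imwrite("pics/"+name+".png",im)
E
python3 - <<'E'
from h import *
plan([536.3,147.8,67],43.8)
t=img("top");s=img("scene")
over(t,(150,130,75,60),BT,10,"t17");over(s,(250,200,75,55),BS,10,"s17")
E
```

```text
t 24.525 tcp [515.539 169.558  66.407] yaz 43.90183923376418 open 54.57962246725564 F [ 0.285 -0.003 -0.984] j1,7 [31.043  2.672]
  shift tool-now [-0.519 -0.129 30.075] rotvec [0.002 0.002 0.001] deg 0.17801931088071488
  shift in target tool axes [-0.593 -0.075 30.074]
```

View pics/t17.png

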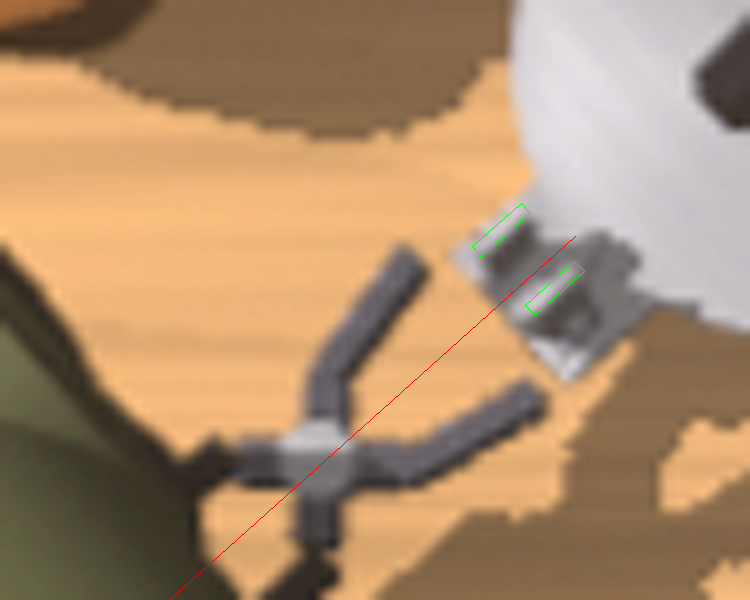

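View pics/s17.png

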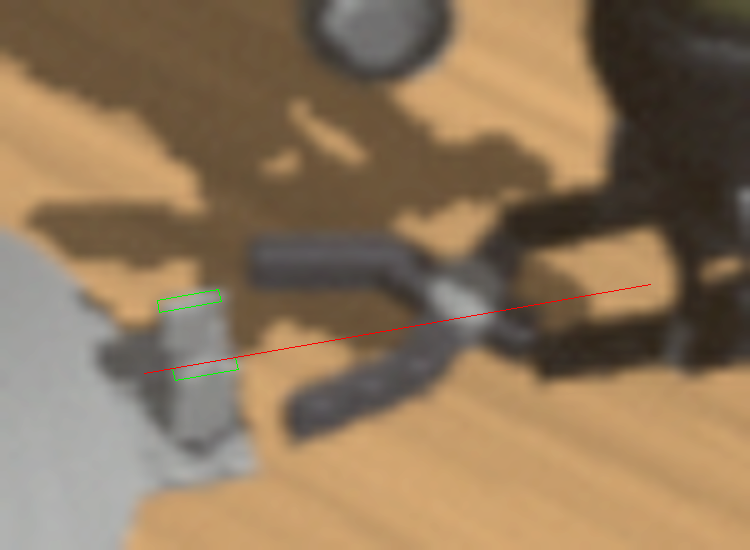

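Emit:
carry_out --increments '[{"dr":[0,0,0],"xyz":[-0.5,0,8],"fingers":94},{"dr":[0,0,0],"xyz":[0,0,8],"fingers":94},{"dr":[0,0,0],"xyz":[0,0,7],"fingers":94},{"dr":[0,0,0],"xyz":[0,0,4],"fingers":94},{"dr":[0,0,0],"xyz":[0,0,0],"fingers":94},{"dr":[0,0,0],"xyz":[0,0,0],"fingers":94}]'

```text
t: 25.38
eef_pos: [534.5, 150.2, 67.1]
orientation: [-5.2, 89.8, -51.3]
wrist_force: [0.7, 0.4, -1.2]
opening: 54.2
```

```bash
python3 - <<'E'
from h import *
plan([536.3,147.8,67],43.8)
t=img("top");s=img("scene")
over(t,(165,125,60,55),BT,10,"t18");over(s,(240,200,75,55),BS,10,"s18")
E
```

```text
t 25.375 tcp [534.479 150.173  67.11 ] yaz 43.90895705213403 open 54.19545112303448 F [ 0.669  0.35  -1.165] j1,7 [32.035  4.858]
  shift tool-now [ 0.119 -0.333  2.972] rotvec [0.002 0.003 0.   ] deg 0.1918475872202086
  shift in target tool axes [ 0.11  -0.328  2.973]
```

View pics/t18.png

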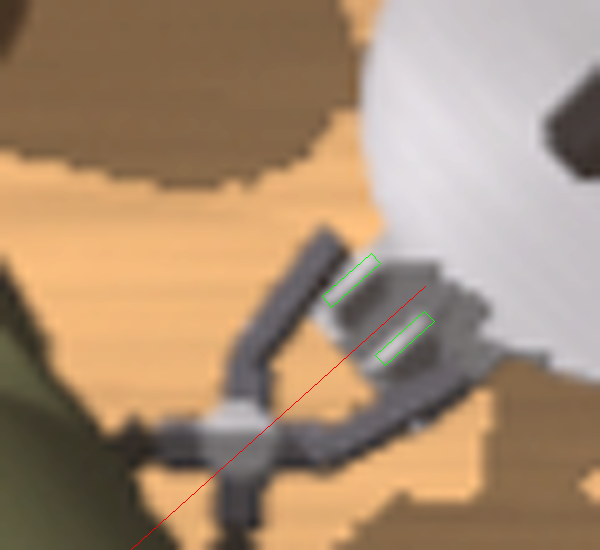

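View pics/s18.png

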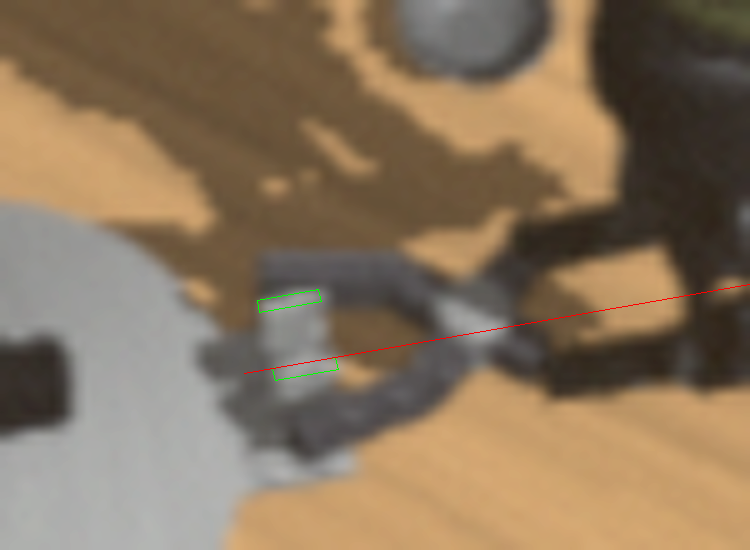

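Emit:
carry_out --increments '[{"dr":[0,0,0],"xyz":[0,1.6,1.5],"fingers":94},{"dr":[0,0,0],"xyz":[0,0,0],"fingers":105},{"dr":[0,0,0],"xyz":[0,0,0],"fingers":115},{"dr":[0,0,0],"xyz":[0,0,0],"fingers":120},{"dr":[0,0,0],"xyz":[0,0,0],"fingers":120},{"dr":[0,0,0],"xyz":[0,0,0],"fingers":120}]'

```text
t: 26.22
eef_pos: [536.9, 150.0, 67.1]
orientation: [-4.8, 89.8, -50.9]
wrist_force: [-0.3, 0.7, -1.0]
opening: 45.5
```

```bash
python3 - <<'E'
from h import *
plan([536.3,147.8,67],43.8)
t=img("top");s=img("scene")
over(t,(170,130,45,45),BT,14,"t19");over(s,(255,210,45,40),BS,14,"s19")
E
```

```text
t 26.225 tcp [536.869 149.96   67.147] yaz 43.88952165098456 open 45.49128725445894 F [-0.268  0.749 -1.003] j1,7 [31.847  4.85 ]
  shift tool-now [ 0.151 -1.908  1.162] rotvec [0.002 0.003 0.   ] deg 0.19615906557289783
  shift in target tool axes [ 0.147 -1.906  1.165]
```

View pics/t19.png

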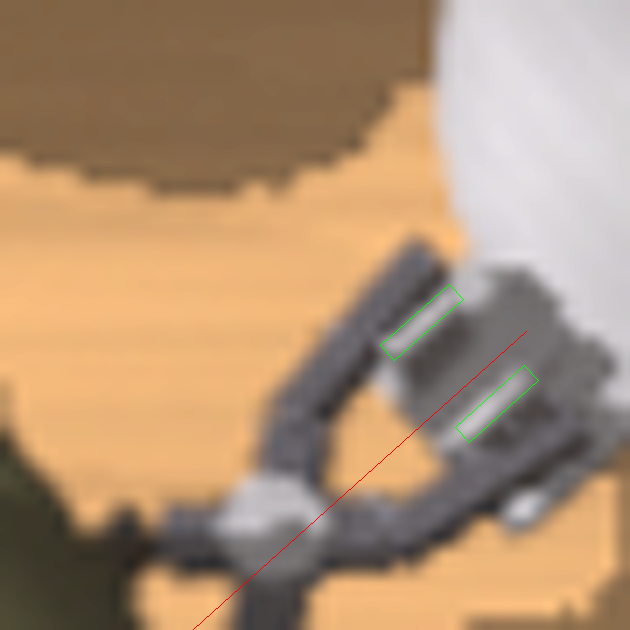

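View pics/s19.png

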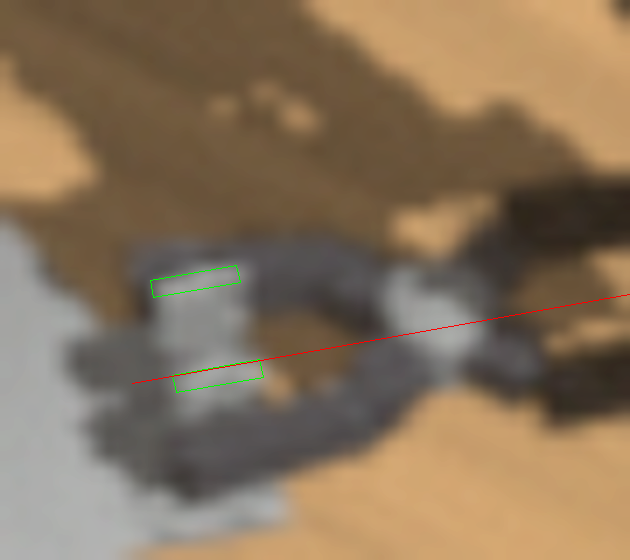

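Emit:
carry_out --increments '[{"dr":[0,0,0],"xyz":[0,0,0],"fingers":135},{"dr":[0,0,0],"xyz":[0,0,0],"fingers":150},{"dr":[0,0,0],"xyz":[0,0,0],"fingers":165},{"dr":[0,0,0],"xyz":[0,0,0],"fingers":190},{"dr":[0,0,0],"xyz":[0,0,0],"fingers":220},{"dr":[0,0,0],"xyz":[0,0,0],"fingers":220},{"dr":[0,0,0],"xyz":[0,0,0],"fingers":220}]' --grip_force 70

```text
t: 27.2
eef_pos: [536.5, 150.7, 67.2]
orientation: [0.2, 89.9, -45.8]
wrist_force: [-3.3, 2.8, 0.1]
opening: 23.6
```

```bash
python3 - <<'E'
from h import *
plan([536.3,147.8,67],43.8)
t=img("top");s=img("scene")
over(t,(170,130,45,45),BT,14,"t20",sh=4);over(s,(255,210,45,40),BS,14,"s20",sh=4)
E
```

```text
t 27.2 tcp [536.502 150.683  67.198] yaz 43.92491737722757 open 23.598219550826496 F [-3.287  2.767  0.081] j1,7 [31.831  4.853]
  shift tool-now [ 0.202 -2.146  1.936] rotvec [ 0.002  0.002 -0.   ] deg 0.17576675777613376
  shift in target tool axes [ 0.198 -2.141  1.941]
```

View pics/t20.png

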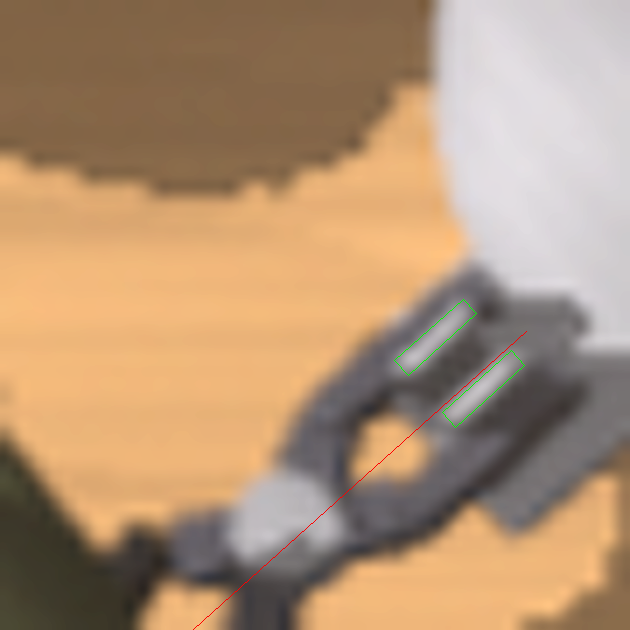

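View pics/s20.png

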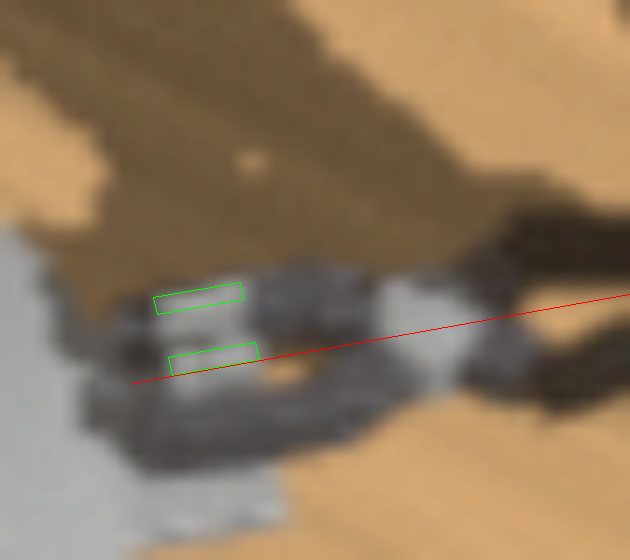

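Emit:
carry_out --increments '[{"dr":[0,0,0],"xyz":[0,0,0],"fingers":255},{"dr":[0,0,0],"xyz":[0,0,0],"fingers":255},{"dr":[0,0,0],"xyz":[0,-1,0],"fingers":255},{"dr":[0,0,0],"xyz":[0,2,0],"fingers":255},{"dr":[0,0,0],"xyz":[0,-1,0],"fingers":255}]' --grip_force 90

```text
t: 27.92
eef_pos: [536.5, 150.7, 67.2]
orientation: [-3.5, 89.9, -49.5]
wrist_force: [-3.2, 3.9, 1.2]
opening: 23.2
```

Emit:
carry_out --increments '[{"dr":[0,0,0],"xyz":[0,0,0],"fingers":170},{"dr":[0,0,0],"xyz":[0,0,0],"fingers":150},{"dr":[0,0,0],"xyz":[0,0,0],"fingers":130},{"dr":[0,0,0],"xyz":[0,0,0],"fingers":115},{"dr":[0,0,0],"xyz":[0,0,0],"fingers":105},{"dr":[0,0,0],"xyz":[0,0,0],"fingers":105},{"dr":[0,0,0],"xyz":[0,0,0],"fingers":105}]'

```text
t: 28.8
eef_pos: [536.9, 149.9, 67.1]
orientation: [-3.6, 89.8, -49.7]
wrist_force: [-0.1, 0.3, -1.9]
opening: 50.2
```

```bash
python3 - <<'E'
from h import *
plan([536.3,147.8,67],43.8)
t=img("top");s=img("scene")
over(t,(170,130,45,45),BT,14,"t21",sh=4);over(s,(255,210,45,40),BS,14,"s21",sh=4)
E
```

```text
t 28.8 tcp [536.929 149.927  67.144] yaz 43.88999152580183 open 50.15238386237199 F [-0.076  0.336 -1.945] j1,7 [31.848  4.85 ]
  shift tool-now [ 0.148 -1.928  1.097] rotvec [0.002 0.003 0.   ] deg 0.2009520611530235
  shift in target tool axes [ 0.144 -1.927  1.1  ]
```

View pics/t21.png

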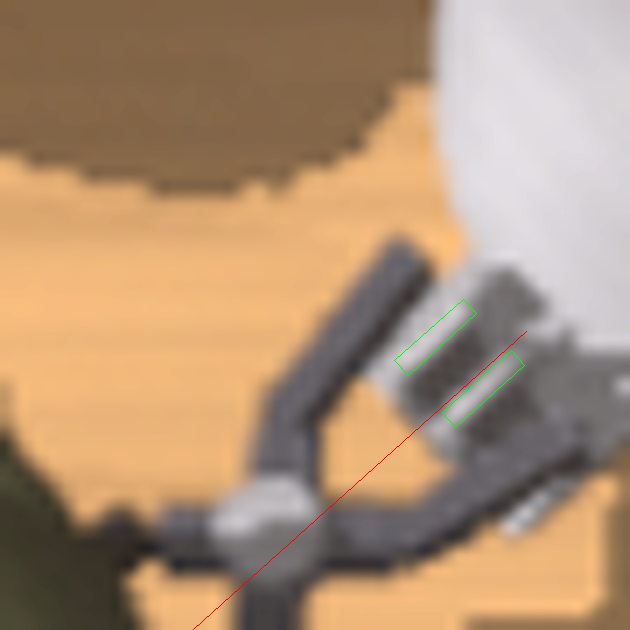

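View pics/s21.png

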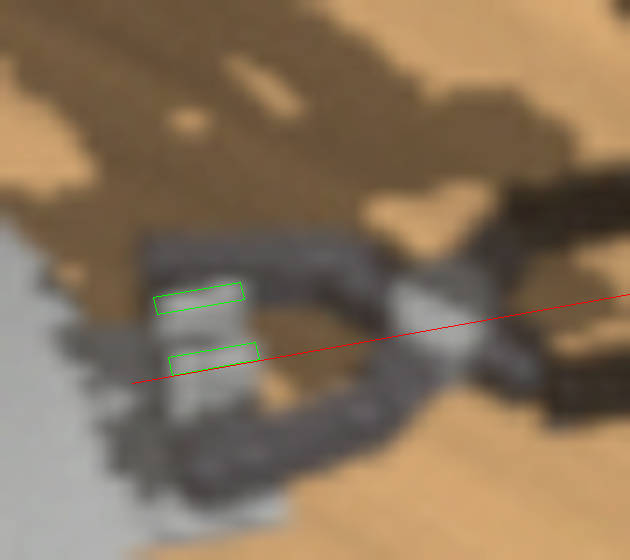

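Emit:
carry_out --increments '[{"dr":[0,0,0],"xyz":[0,0,-8],"fingers":105},{"dr":[0,0,0],"xyz":[0,0,-15],"fingers":105},{"dr":[0,0,0],"xyz":[0,0,-25],"fingers":105},{"dr":[0,0,0],"xyz":[0,0,-22],"fingers":105},{"dr":[0,0,0],"xyz":[10,0,-10],"fingers":105},{"dr":[0,0,0],"xyz":[18,0,0],"fingers":105},{"dr":[0,0,0],"xyz":[14,0,0],"fingers":105},{"dr":[0,0,0],"xyz":[7,0,0],"fingers":105},{"dr":[0,0,0],"xyz":[0,0,0],"fingers":105},{"dr":[0,0,0],"xyz":[0,0,0],"fingers":105}]'

```text
t: 30.15
eef_pos: [482.0, 207.6, 18.2]
orientation: [8.0, 89.8, -38.2]
wrist_force: [0.8, 0.4, -0.8]
opening: 50.3
```

```bash
python3 - <<'E'
from h import *
plan([480,206,5],43.8)
t=img("top");s=img("scene")
crop(s,270,170,100,85,7,"s22");crop(t,110,130,100,80,7,"t22")
E
```

```text
t 30.15 tcp [481.978 207.597  18.168] yaz 43.869577587665695 open 50.30801455664342 F [ 0.75   0.358 -0.784] j1,7 [24.929 -5.045]
  shift tool-now [13.166 -2.538 -0.259] rotvec [ 0.001  0.003 -0.   ] deg 0.19003324848101633
  shift in target tool axes [13.168 -2.533 -0.216]
```

View pics/s22.png

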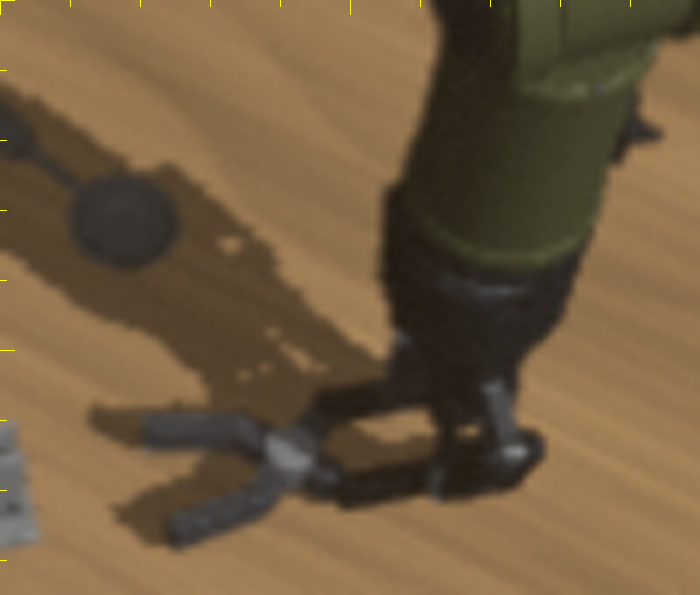

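Lower slowly until the plank carries the weight.

Emit:
carry_out --increments '[{"dr":[0,0,0],"xyz":[5,0,0],"fingers":105},{"dr":[0,0,0],"xyz":[3,0,0],"fingers":105},{"dr":[0,0,0],"xyz":[2,0,0],"fingers":105},{"dr":[0,0,0],"xyz":[0,0,0],"fingers":105},{"dr":[0,0,0],"xyz":[0,0,0],"fingers":105}]'

```text
t: 30.88
eef_pos: [481.6, 207.5, 8.0]
orientation: [-3.6, 89.8, -49.7]
wrist_force: [0.1, 0.9, -1.4]
opening: 50.1
```

Emit:
carry_out --increments '[{"dr":[0,0,0],"xyz":[1.5,0,0],"fingers":105},{"dr":[0,0,0],"xyz":[0,0,0],"fingers":105},{"dr":[0,0,0],"xyz":[0,0,0],"fingers":105}]'

```text
t: 31.25
eef_pos: [481.7, 207.5, 6.7]
orientation: [0.2, 89.8, -45.9]
wrist_force: [-0.7, -1.0, 2.7]
opening: 50.1
```

Emit:
carry_out --increments '[{"dr":[0,0,0],"xyz":[0.7,0,0],"fingers":100},{"dr":[0,0,0],"xyz":[0,0,0],"fingers":90},{"dr":[0,0,0],"xyz":[0,0,0],"fingers":80},{"dr":[0,0,0],"xyz":[0,0,0],"fingers":60},{"dr":[0,0,0],"xyz":[0,0,0],"fingers":0},{"dr":[0,0,0],"xyz":[0,0,0],"fingers":0},{"dr":[0,0,0],"xyz":[0,0,0],"fingers":0},{"dr":[0,0,0],"xyz":[-15,0,0],"fingers":0},{"dr":[0,0,0],"xyz":[-30,0,0],"fingers":0},{"dr":[0,0,0],"xyz":[-50,0,0],"fingers":0},{"dr":[0,0,0],"xyz":[-60,0,0],"fingers":0},{"dr":[0,0,0],"xyz":[-40,0,-20],"fingers":0}]'

```text
t: 32.75
eef_pos: [468.7, 222.2, 204.1]
orientation: [27.9, 89.7, -18.4]
wrist_force: [-0.4, 0.1, -0.3]
opening: 85.2
```

```bash
python3 - <<'E'
from h import *
plan([480,206,5],43.8)
t=img("top");s=img("scene")
crop(s,190,150,180,130,4,"s23");crop(t,90,90,190,140,4,"t23");over(t,(190,143,30,28),BT,16,"t23c",sh=4)
E
```

```text
t 32.75 tcp [468.688 222.237 204.075] yaz 43.76428110619115 open 85.19222068614772 F [-0.424  0.089 -0.317] j1,7 [37.253  5.143]
  shift tool-now [199.158  -3.569  18.592] rotvec [-0.001  0.005 -0.003] deg 0.3141073491802781
  shift in target tool axes [199.075  -3.074  19.549]
```

View pics/s23.png

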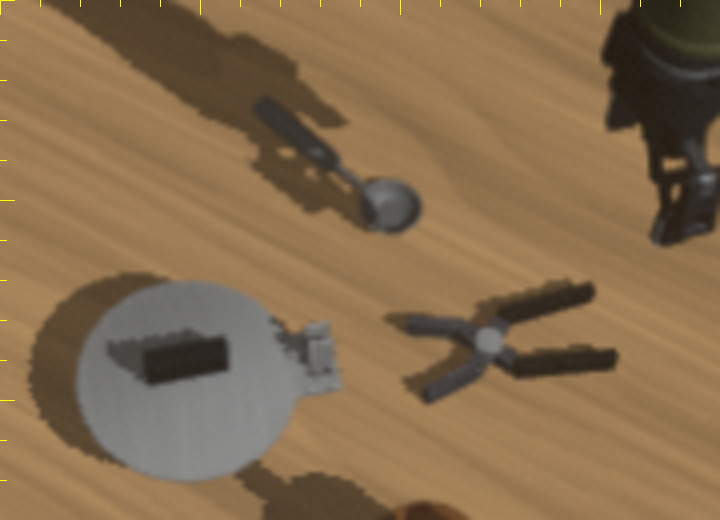

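View pics/t23.png

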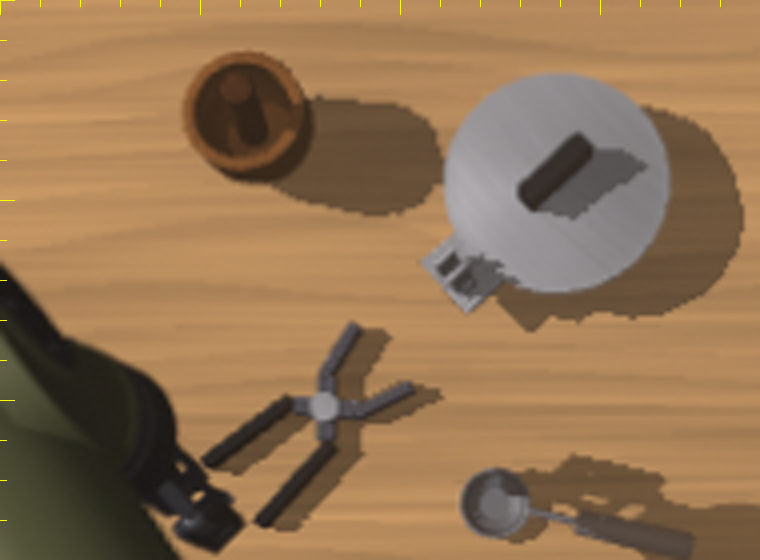

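View pics/t23c.png

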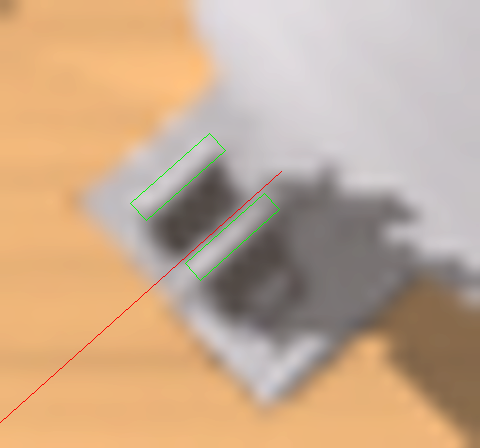

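```bash
python3 - <<'E'
from h import *
from scipy.optimize import least_squares
t=img("top");s=img("scene")
a=np.linspace(0,2*np.pi,720)
for n,d,o,b in(("top",t,(90,90,4),(443,72,671,294)),("scene",s,(190,150,4),(76,280,298,482))):
    B=np.r_[uv(b[0],b[1],*o),uv(b[2],b[3],*o)]
    def f(p):
        q=proj(d,np.c_[p[0]+80*np.cos(a),p[1]+80*np.sin(a),0*a+52]);return np.r_[q.min(0),q.max(0)]-B
    q=least_squares(f,[670,0]);print(n,q.x,q.fun)
print("pivot",tri(t,uv(324,405,90,90,4),s,uv(488,341,190,150,4)))
s_=r.state();print(s_["qd"],s_["t"])
r.job_done()
E
```

```text
top [673.059  -2.53 ] [ 0.154  0.155 -0.153 -0.145]
scene [675.955  -4.669] [-0.104  0.197  0.104 -0.181]
pivot (array([520.843, 164.166,  19.782]), array([1.871]))
[-0.265  2.046  2.192  2.003  0.728 -0.26  -0.273] 32.95
the job is handed in; nothing more can be done
```

The task is done and I handed it in at about 33 s. The lid is on the bowl with its tongue between the ears, and the pliers clicked both ears shut. The pliers now lie flat on the plank, with the open gripper about 200 mm above it.

- **Regrasp:** I laid the pliers down once on the way and picked them up again, turned half round. The first grasp would have run the last joint into its limit.
- **Lid:** in both cameras its centre is within about 1 mm of the bowl's, and it looks level.
- **Ears:** after the jaws opened and withdrew, both ear tops still match the shut outline in the overlay.
- **Pliers:** the top of the pivot measures about 20 mm above the plank, as it should when they lie flat.
- **Bystanders:** the mortar and the spoon show no visible shift in the last pictures. The sieve was not in those pictures, but the arm did not go near it.

Four things were less certain:

- **Clip angle:** my first reading was about 2° off. The lid was set at that angle, so its tongue may sit about 3 mm off the clip's middle, within the 6 mm allowed. I could not see the tongue directly once the lid was seated.
- **Camera agreement:** the two cameras differ by 2 to 3 mm, so I used their average.
- **Squeeze:** the gripper closed to 23 mm at the handles, where I expected about 30 mm. I did not find out why.
- **Contact forces:** I could not read the forces of the jaws on the ears. I judged the squeeze from the ear positions and the stalled fingers.

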